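Clear the gate's path, unlatch the solids pen and hold its gate wide

ROBOT

A 6-joint arm with a two-finger parallel gripper is mounted at the origin on the work surface. World frame = base frame: x ahead of the robot, y to its left, z up, the work surface at z = 0. Lengths are in m, angles in degrees, forces in N, time in s.
With the tool pointing down it reaches from about 0.375 to 0.9 m from the base axis. Payload 3.1 kg.
Tool frame: the origin (TCP) lies where the fingers leave the gripper's body, on its centre line; the fingertips stand bot.tips_ahead ahead of it and the grasp point (between the pads) lies 51 mm ahead of it (bot.tips_ahead is the distance from the TCP to the fingertips, in m); z points along the fingers, x is the direction in which the jaws open and shut, and the axes are right-handed (so a half turn about z gives the same grasp; the last joint's range is limited). The gripper opens to 87 mm and grips with 3 to 60 N. Pads are 19 mm wide; open, the fingers measure 117 mm over their backs; the gripper's body (75 mm by 190 mm) begins 51 mm behind the grasp point.
Start: joints at [-82.076, 30.224, 82.088, -0, 67.689, -10.227], TCP at [0.195, -0.594, 0.292] pointing down, gripper open.
Joint ranges: [-176.69, 176.69], [-43.24, 126.21], [12.49, 139.97], [-82, 262], [0, 151.66], [-163.58, 163.58]. Speed limits (degrees/s): [159.86, 159.86, 180, 180, 180, 180].

INTERFACE

Orientations are given as a 3x3 rotation matrix whose columns are the frame's x, y, z axes.
In Python, from rig import bot, vision, nets gives the robot as it stands.
- The arm moves only by the tool play_rows, never from a script. Its argument "series" is a list of rows, each an object of numbers: "tx", "ty", "tz": the shift along the world's x, y, z as a fraction of full scale; "turn": the turn about the world's z as a fraction of full scale. A call has 1 to 10 rows; each row shifts and turns the commanded pose from where the row before left it; what a row does not reach is not made up. Full scale, the value 1, is 0.8 m for a shift and 60 degrees for a turn. A row lasts 1/10 s, in which the tool goes at most 50 mm and 8.59 degrees, less where a joint would pass 70% of its speed; a pose out of reach is approached as far as the arm can. A call with a number of a shift or a turn outside -1 to 1 is refused whole. A call with a gripper value outside its range is refused whole. "gripper" is the opening, from 0 (shut) to 1 (fully open), set as the call begins (left out, the last holds). The fingers move at their own pace and stop on an object; the grip force is fixed at half the most. Time passes only in rows, so rows that do not move let the fingers close. It gives the time, the measured TCP pose, the force and the opening at its end, in the units of the state.
- bot.read_state(): the state, without advancing time (a new reading comes with each control period).
- vision.capture(name): name is "scene" or "top" or "wrist"; returns a dict with "pixels" (400x640x3 uint8, blue, green, red), "fx", "fy", "cx", "cy" (pixels), "extrinsics" (4x4, takes a point from camera to world coordinates). Camera axes: x right, y down, z forward; pixel columns grow to the right and rows downward; lengths in m; the calibration is good to about 2 mm. A picture is of the moment at which its call begins. There is no depth.
- bot.hand_in(): hands the job in, once; it reports no verdict.
Trained networks look in a picture, given as the dict that the camera call returned (one of the last four; its "shot" number tells which), for a name from the list of things; names that differ only in an ending like _2 or _b are one class to them, and where a whole thing is asked for, a point or a joint stands for the part that bears it (a point fixed in the world has none). Each returns a list of dicts, best first, with "confidence" (0 to 1); they miss things now and then, are a little off and sometimes report something else, mostly with a low value. They report only what shows in the picture. A call takes as long as a camera call. They do not tell look-alikes from the thing itself.
- nets.look_for(picture, query): "at" ([column, row] as shares, 0 to 1, of the picture: columns of its width, rows of its height, amid what is visible of it).
- nets.masks_of(picture, query): "region" (400x640 bool, what is visible of it) and "at" ([column, row] as shares, 0 to 1, of the picture: columns of its width, rows of its height, amid what is visible of it).
The state is a dict: "time_s": time; "joint_positions": joint angles; "qvel": joint speeds; "tau": joint torques, N m; "position": TCP position; "tcp_rot": TCP orientation; "force": force on the tool from outside, world axes, zero at the start; "moment": the same for the moment, N m; "opening": opening from 0.0 (shut) to 1.0 (fully open).
Only numpy, scipy, OpenCV 4.12 (cv2) and the standard library are available. Lean on these libraries where they do the work, as an engineer would, in place of code of your own. Each camera call takes 0.05 s, during which the arm holds its last target.

TASK

Two green slats lie in the way of the gate of the pen with the blue solids: first lay them, crosswise over the pair already on the white tray and spaced like that pair, as the next layer of the tower, and let them go. Then squeeze the red catch fully together (it stays in), and only then squeeze the yellow handle on the gate and, keeping it squeezed, swing the gate out past the click of its detent to nearly a right angle. Finish while still squeezing the handle and holding the gate wide and still, with the tower standing and the solids, crockery and first layer left as they were.

Things in the scene. Friction and masses are not known exactly. Their poses are not given: they have to be found in the camera images.
- store: Fixed open-topped wooden pen of blue solids, 294 wide, 195 deep, walls 110 high, nothing on it above 155. Origin: on the table, in the front plane (boards 14 thick), midway along the gate. x points into the pen (the front faces -x), y to the left seen from the front. The gate fills y=-80 to 80, a fixed board with the red catch y=-178 to -86.
- catch_grip (a point): Midway between the catch's two red jaws, 138 above the table, at (-19,-132,138) in the store frame; axes as store. Jaws stand in a row along y before the fixed board: each 12 thick (y), 20 wide (x), top at 155, free to grasp above 112, outer faces 56 apart latched, 38 squeezed. Pinch from above along y. Geared (move equally), stiff (about 4 N in all), stay where left.
- catch (a joint): Travel of each red jaw: 0 latched, 0.009 m fully squeezed. The bolt before the gate's end is clear from 0.006.
- catch_jaw: The red jaw farther from the gate (its given position is a point at table level under the middle of the two jaws, moving along with the jaw).
- handle_grip (a point): Midway between the two yellow jaws of the gate's squeeze handle, 138 above the table; swings with the gate (axes as store when shut). 100 from the hinge along the gate (its -y) and 19 in front of it (-x). Jaws sized and geared like the catch's, in a row along the gate, but sprung: about 5 N at first, 9.5 N squeezed in all; they spring back when let go.
- handle (a joint): Travel of each yellow jaw: 0 let go, 0.009 m fully squeezed. The bolt at the gate's free end is clear from 0.006, so keep it squeezed while the gate leaves its place.
- handle_jaw: The yellow jaw nearer the hinge (its given position is a point at table level under the middle of the two jaws, moving along with the jaw).
- gate_hinge (a point): The gate's upright hinge axis, at (0,80,55) in the store frame; axes as store.
- gate (a joint): Gate angle: 0 shut, grows as the free end swings out to the store's -x (clockwise from above), stop at 1.75 rad. Gate 160 long, 14 thick, 6 to 110 above the table. A spring pulls it shut (0.06 N m shut, 0.3 at 1.3 rad); a sprung-ball detent resists with 0.2 N m more from 0.6 to 0.9 rad, then gives way, passed by 1.2. It never stays wide by itself.
- tray: Fixed white square board, 160 x 160, 8 thick. Origin: centre of its underside. On it lies the tower's first layer, slats base_a and base_b, long way along the tray's y, centred near x=-40 and 40, tops 26 above the table. The next layer's slats lie along the tray's x, at about y=-40 and 40, centres 35 above the table.
- slat_a_mid (a point): Centre of loose green slat A, 140 long (its x) x 25 wide (y) x 18 thick (z), about 45 g. It starts flat on the table in front of the gate, in the way of its swing, 9 above the table.
- slat_b_mid (a point): Centre of loose green slat B, same size, also in front of the gate.
- base_a_mid (a point): Centre of green slat base_a of the first layer, same size, loose on the tray (x along its length).
- base_b_mid (a point): Centre of green slat base_b of the first layer, loose on the tray (x along its length).
- blue_cylinder: Bystander standing loose in the pen: blue cylinder, 44 diameter, 75 high. Origin: centre of its underside.
- blue_cube: Bystander standing loose in the pen: blue cube, 45. Origin: centre of its underside.
- blue_cone: Bystander standing loose in the pen: blue cone, 52 diameter, 75 high. Origin: centre of its underside.
- jug: Bystander standing loose on the table: white ceramic handled jug, 72 diameter, 110 high. Origin: centre of its underside.
- dish: Bystander standing loose on the table: white dish of three round bowls in a row, 240 x 80, 35 high. Origin: centre of its underside.
- cup: Bystander standing loose on the table: terracotta-coloured cup, 64 diameter, 70 high. Origin: centre of its underside.
Mind the look-alikes: they are no part of the job. Leave any turquoise look-alike of the tray alone. Leave any pink look-alike of the part that bears slat_a_mid alone.

How it is judged (in metres and radians):
On the way, in this order (a step that is already met when the one before it is completed fails the run):
1. both loose slats lie crosswise on the first layer and are let go (((z of slat_a_mid in the frame of tray between 0.03 and 0.04 m and x of slat_a_mid in the frame of tray between -0.025 and 0.025 m and angle between the x axis of each of slat_a_mid, slat_b_mid and the x axis of tray, either way round below 0.2 rad and y of slat_a_mid in the frame of tray between 0.022 and 0.06 m and z of slat_b_mid in the frame of tray between 0.03 and 0.04 m and x of slat_b_mid in the frame of tray between -0.025 and 0.025 m and y of slat_b_mid in the frame of tray between -0.06 and -0.022 m) or (z of slat_a_mid in the frame of tray between 0.03 and 0.04 m and x of slat_a_mid in the frame of tray between -0.025 and 0.025 m and angle between the x axis of each of slat_a_mid, slat_b_mid and the x axis of tray, either way round below 0.2 rad and y of slat_a_mid in the frame of tray between -0.06 and -0.022 m and z of slat_b_mid in the frame of tray between 0.03 and 0.04 m and x of slat_b_mid in the frame of tray between -0.025 and 0.025 m and y of slat_b_mid in the frame of tray between 0.022 and 0.06 m)) and distance between the grasp point and slat_a_mid above 0.05 m and distance between the grasp point and slat_b_mid above 0.05 m), for 0.2 s.
2. the red catch has been squeezed in, the gate still shut (value of joint catch above 0.0065 m and contact force between the fingers and catch_jaw above 1 N and value of joint gate below 0.1 rad), for 0.1 s.
3. the yellow handle is squeezed (value of joint handle above 0.006 m and contact force between the fingers and handle_jaw above 1.5 N), for 0.1 s.
4. the gate has been swung past its detent with the handle squeezed (all of step 3 and value of joint gate above 1.2 rad), for 0.1 s.
At the end, for the whole second after the job is handed in: Gate at 1.25 rad or more and still, yellow handle still squeezed by the fingers (over 6 mm, 1.5 N), red catch in (over 6.5 mm), both slats flat on the first layer, one each side of the tray's middle (22 to 60 mm off it), within 25 mm lengthwise and 0.2 rad of square (all of step 3 and ((z of slat_a_mid in the frame of tray between 0.03 and 0.04 m and x of slat_a_mid in the frame of tray between -0.025 and 0.025 m and angle between the x axis of each of slat_a_mid, slat_b_mid and the x axis of tray, either way round below 0.2 rad and y of slat_a_mid in the frame of tray between 0.022 and 0.06 m and z of slat_b_mid in the frame of tray between 0.03 and 0.04 m and x of slat_b_mid in the frame of tray between -0.025 and 0.025 m and y of slat_b_mid in the frame of tray between -0.06 and -0.022 m) or (z of slat_a_mid in the frame of tray between 0.03 and 0.04 m and x of slat_a_mid in the frame of tray between -0.025 and 0.025 m and angle between the x axis of each of slat_a_mid, slat_b_mid and the x axis of tray, either way round below 0.2 rad and y of slat_a_mid in the frame of tray between -0.06 and -0.022 m and z of slat_b_mid in the frame of tray between 0.03 and 0.04 m and x of slat_b_mid in the frame of tray between -0.025 and 0.025 m and y of slat_b_mid in the frame of tray between 0.022 and 0.06 m)) and value of joint catch above 0.0065 m and value of joint gate above 1.25 rad and velocity of joint gate between -0.1 and 0.1 rad/s); the arm keeps its last pose, push and grip.
It fails at once if a slat of the first layer is shifted by more than 20 mm (distance of any of base_a_mid, base_b_mid from where it was at the start of the episode above 0.02 m).
It fails at once if a blue solid or a piece of crockery is moved by more than 20 mm (distance of any of blue_cylinder, blue_cube, blue_cone, jug, dish, cup from where it was at the start of the episode above 0.02 m).
It also fails if it takes over 72 s, if anything falls off the work surface, if the arm or the gripper's body presses on something with over 40 N, if the wrist force passes 120 N, or if a joint passes its speed limit or range.

## Working session

There is one attempt and no reset: what is moved stays moved. The work goes in short steps, Python scripts to look and compute and a tool call to move; the robot and the scene stay as the last step left them, time stands still between calls to the robot, and variables do not carry over. Pictures are saved under pics/ and viewed, and the job is handed in when it is done.

Besides the shell and the picture viewer there is one more tool, called after "Request:" in YAML: its name, and indented under it one key for each argument. play_rows: Moves the arm, as the interface text tells. Shift numbers are shares of 0.8 m and turn numbers shares of 60 degrees, none past 1 either way. Its arguments: {"type":"object","properties":{"series":{"type":"array"},"gripper":{"type":"number"}},"required":["series"]}

```bash
ls; mkdir -p pics
python3 - <<'E'
from rig import bot, vision, nets
import cv2
s=bot.read_state(); print(s['time_s'],s['position'],s['tcp_rot'],s['opening'],bot.tips_ahead)
for n in ["scene","top","wrist"]:
    c=vision.capture(n); cv2.imwrite(f"pics/{n}0.png",c["pixels"]); print(n,c["fx"],c["cx"],c["cy"],c["extrinsics"])
E
```

```text
pics
0.0 [ 0.1946715  -0.59328514  0.29125274] [[ 3.11557841e-01 -9.50227149e-01 -2.76883370e-04]
 [-9.50224678e-01 -3.11557674e-01  2.20863236e-03]
 [-2.18496757e-03 -4.25015319e-04 -9.99997523e-01]] 1.0031979107420501 0.0697
scene 378.69145854399267 317.08341303500816 197.94823833895168 [[ 0.29012685  0.54061856 -0.78965688  1.48104448]
 [ 0.95690756 -0.17459528  0.23204398 -0.28394002]
 [-0.01242308 -0.82295083 -0.56797677  0.82929293]
 [ 0.          0.          0.          1.        ]]
top 474.32070731978763 333.7140249258622 204.98156610658836 [[-0.02320659 -0.99316893  0.11435439  0.3128032 ]
 [-0.99965451  0.02446463  0.00960999  0.00472505]
 [-0.01234198 -0.11409186 -0.99339354  1.52055855]
 [ 0.          0.          0.          1.        ]]
wrist 347.58197123243093 321.69597962093036 200.81966609851298 [[ 0.3108304  -0.92072525 -0.23590143  0.25943392]
 [-0.95046358 -0.30158791 -0.07525759 -0.57251456]
 [-0.00185346  0.24760806 -0.96885851  0.38405238]
 [ 0.          0.          0.          1.        ]]
```

View pics/scene0.png

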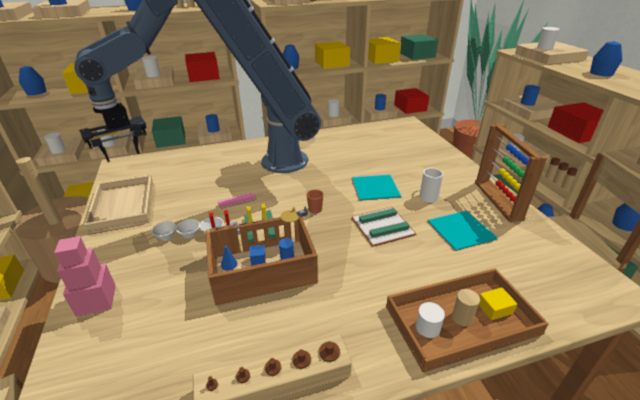

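View pics/top0.png

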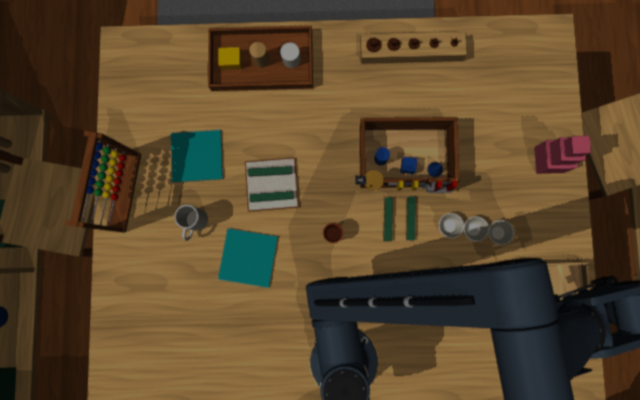

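View pics/wrist0.png

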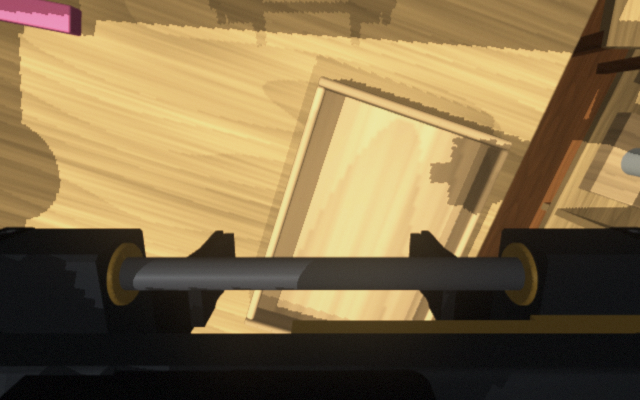

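```bash
cat > h.py <<'E'
import numpy as np, cv2
from rig import bot, vision, nets
def ray(c,uv):
    d=np.array([(uv[0]-c['cx'])/c['fx'],(uv[1]-c['cy'])/c['fy'],1.]); E=np.array(c['extrinsics'])
    return E[:3,3],E[:3,:3]@d
def onz(c,uv,z):
    o,d=ray(c,uv); return o+d*(z-o[2])/d[2]
def proj(c,P):
    E=np.array(c['extrinsics']); p=E[:3,:3].T@(np.asarray(P,float)-E[:3,3]); return np.array([c['fx']*p[0]/p[2]+c['cx'],c['fy']*p[1]/p[2]+c['cy']])
def tri(obs):
    A=np.zeros((3,3));b=np.zeros(3)
    for c,uv in obs:
        o,d=ray(c,uv); d=d/np.linalg.norm(d); M=np.eye(3)-np.outer(d,d); A+=M;b+=M@o
    p=np.linalg.solve(A,b); return p,[np.linalg.norm(proj(c,p)-uv) for c,uv in obs]
def px(a): return np.array([a[0]*640,a[1]*400])
E
python3 - <<'E'
from h import *
cs={n:vision.capture(n) for n in("top","scene")}
for q in ["store","tray","slat_a_mid","catch_jaw","handle_jaw","catch_grip","handle_grip","gate_hinge","base_a_mid","cup","dish","jug","blue_cone","blue_cube","blue_cylinder"]:
    for n,c in cs.items():
        try:
            for r in nets.look_for(c,q): print(q,n,round(r['confidence'],2),px(r['at']).round(1), onz(c,px(r['at']),0.0).round(3))
        except Exception as e: print(q,n,e)
for n,c in cs.items():
    x0,x1,y0,y1=(230,480,100,260) if n=="top" else (140,430,170,310)
    cv2.imwrite(f"pics/{n}crop.png",cv2.resize(c["pixels"][y0:y1,x0:x1],None,fx=2.7,fy=2.7,interpolation=cv2.INTER_CUBIC))
E
```

```text
store top 0.7 [409.5 152.5] [ 0.654 -0.232  0.   ]
store scene 0.82 [260.9 260. ] [ 0.601 -0.211  0.   ]
store scene 0.33 [225.1 261. ] [ 0.571 -0.319  0.   ]
tray top 0.93 [249.5 258.4] [0.323 0.292 0.   ]
tray top 0.91 [272.9 183.1] [0.564 0.215 0.   ]
tray top 0.84 [193.4 153.5] [0.669 0.476 0.   ]
tray top 0.6 [410.8 164.8] [ 0.613 -0.234  0.   ]
tray scene 0.87 [459.6 227.2] [0.648 0.47  0.   ]
tray scene 0.69 [375.  187.9] [0.332 0.296 0.   ]
tray scene 0.65 [381.3 226.5] [0.563 0.216 0.   ]
tray scene 0.49 [259.6 263.9] [ 0.616 -0.218  0.   ]
slat_a_mid top 0.81 [410.6 218.9] [ 0.437 -0.226  0.   ]
slat_a_mid scene 0.76 [237.3 201.4] [ 0.257 -0.242  0.   ]
catch_jaw top 0.61 [449.3 183.2] [ 0.55  -0.356  0.   ]
handle_jaw top 0.51 [400.5 185. ] [ 0.548 -0.198  0.   ]
handle_jaw top 0.51 [439.3 184.9] [ 0.545 -0.323  0.   ]
handle_jaw top 0.44 [393. 181.] [ 0.561 -0.175  0.   ]
handle_jaw scene 0.44 [261.8 211.7] [ 0.351 -0.164  0.   ]
handle_jaw scene 0.22 [270.1 229.3] [ 0.461 -0.155  0.   ]
catch_grip top 0.7 [400.  182.5] [ 0.556 -0.197  0.   ]
catch_grip top 0.62 [408.1 14
[... 548 characters left out ...]
_mid scene 0.71 [377.6 213.2] [0.489 0.236 0.   ]
cup top 0.64 [331.6 232.6] [0.399 0.028 0.   ]
cup scene 0.56 [312.8 201.9] [0.349 0.032 0.   ]
dish scene 0.62 [382.7 234.8] [0.605 0.202 0.   ]
jug top 0.82 [192.  220.6] [0.448 0.478 0.   ]
jug scene 0.83 [434.  186.7] [0.396 0.523 0.   ]
blue_cone top 0.66 [431.8 170.5] [ 0.593 -0.302  0.   ]
blue_cone scene 0.67 [226.  261.4] [ 0.574 -0.316  0.   ]
blue_cube top 0.77 [407.8 163.9] [ 0.616 -0.225  0.   ]
blue_cube scene 0.72 [256.1 251.7] [ 0.558 -0.219  0.   ]
blue_cylinder top 0.6 [382.  155.3] [ 0.647 -0.142  0.   ]
blue_cylinder top 0.36 [407.1 147.1] [ 0.672 -0.225  0.   ]
blue_cylinder scene 0.68 [287.3 249.2] [ 0.577 -0.121  0.   ]
```

View pics/topcrop.png

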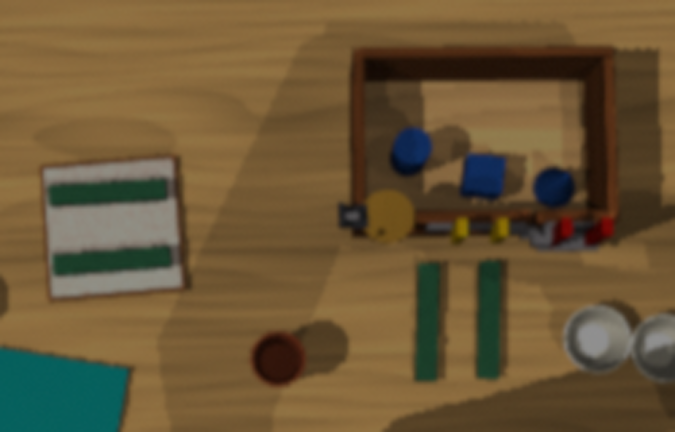

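View pics/scenecrop.png

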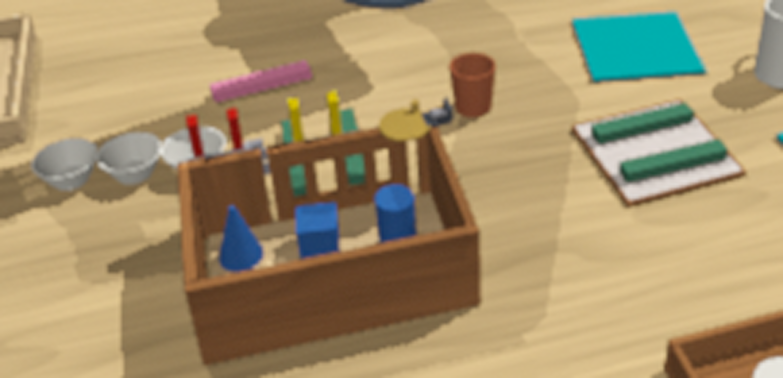

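```bash
cat > seg.py <<'E'
from h import *
def greens(c,z,minA=60,roi=None,imgz=None):
    hsv=cv2.cvtColor(c['pixels'],cv2.COLOR_BGR2HSV)
    m=cv2.inRange(hsv,(65,80,25),(88,255,255))
    if roi is not None:
        k=np.zeros_like(m);x0,x1,y0,y1=roi;k[y0:y1,x0:x1]=1;m=m*k
    n,l,st,_=cv2.connectedComponentsWithStats(m)
    out=[]
    for i in range(1,n):
        if st[i,4]<minA: continue
        ys,xs=np.nonzero(l==i)
        out.append((st[i],np.c_[xs,ys].astype(float),l==i))
    return out
def rect(c,pts,z):
    P=np.array([onz(c,p,z)[:2] for p in pts]); r=cv2.minAreaRect((P*1000).astype(np.float32))
    m=P.mean(0); w,v=np.linalg.eigh(np.cov((P-m).T)); a=np.degrees(np.arctan2(v[1,1],v[0,1]))
    return np.array(r[0])/1000,np.array(r[1]),r[2],m,np.sqrt(12*w[::-1]),a%180
E
python3 - <<'E'
from seg import *
for n,roi in (("top",(230,480,100,260)),("scene",(140,430,170,310))):
    c=vision.capture(n)
    for st,p,_ in greens(c,0,30,roi):
        uv=p.mean(0); z=0.018 if onz(c,uv,0)[1]<0.05 else 0.026
        r=rect(c,p,z); print(n,st,uv.round(1),r[0].round(4),r[1].round(0),round(r[2],1),r[3].round(4),r[4].round(3),round(r[5],1))
    # tray white
    hsv=cv2.cvtColor(c['pixels'],cv2.COLOR_BGR2HSV)
    for q in ["tray"]:
        for r in nets.masks_of(c,q):
            ys,xs=np.nonzero(r['region']); 
            if len(xs)<50: continue
            p=np.c_[xs,ys].astype(float); R=rect(c,p,0.008); print(q,R[0].round(4),R[1].round(0),round(R[2],1),R[3].round(4),R[4].round(3))
E
```

```text
top [249 167  42   9 270] [269.7 170.8] [0.6002 0.2223] [ 21. 132.] 1.8 [0.6003 0.2218] [0.135 0.021] 91.8
top [250 192  43   9 270] [271.1 196.1] [0.5183 0.2181] [ 20. 135.] 3.0 [0.5183 0.218 ] [0.136 0.02 ] 93.0
top [408 197   7  42 264] [410.7 217.1] [ 0.44  -0.225] [ 19. 131.] 87.6 [ 0.441  -0.2242] [0.132 0.02 ] 176.5
top [385 198   7  42 256] [388.  218.7] [ 0.4386 -0.152 ] [ 19. 131.] 87.9 [ 0.4378 -0.1521] [0.132 0.019] 175.9
top [230 229  48  31 107] [260.5 238.2] [0.3679 0.2805] [152.  74.] 79.2 [0.3852 0.2524] [0.177 0.061] 63.0
tray [0.5622 0.2215] [171. 170.] 2.2 [0.5632 0.2203] [0.177 0.172]
tray [0.6618 0.4641] [165. 164.] 2.4 [0.6611 0.4646] [0.163 0.162]
tray [0.3277 0.2961] [171. 167.] 78.8 [0.3268 0.2976] [0.167 0.164]
scene [360 209  36  14 224] [377.1 215.3] [0.5302 0.2145] [ 33. 138.] 3.6 [0.5308 0.213 ] [0.137 0.033] 94.2
scene [370 222  39  15 257] [388.8 229.1] [0.6116 0.2197] [ 32. 139.] 2.6 [0.612  0.2186] [0.137 0.032] 92.6
scene [269 228   6  10  51] [271.3 232.3] [ 0.5    -0.1561] [17. 48.] 79.1 [ 0.4991 -0.1568] [0.049 0.018] 171.1
scene [248 232   5  10  42] [250.  236.5] [ 0.499 -0.228] [13. 48.] 81.7 [ 0.4992 -0.228 ] [0.052 0.014] 177.7
tray [0.6618 0.467 ] [179. 180.] 2.4 [0.6674 0.4647] [0.174 0.172]
tray [0.5642 0.2212] [173. 170.] 2.6 [0.5862 0.2127] [0.186 0.154]
tray [0.3296 0.2984] [168. 175.] 80.3 [0.3345 0.2978] [0.173 0.166]
tray [ 0.4352 -0.1489] [ 22. 157.] 83.5 [ 0.4384 -0.1487] [0.189 0.021]
```

Request:
play_rows:
  series:
    - {"tx": 0.0256, "ty": 0.0504, "tz": 0.001, "turn": 0.143}
    - {"tx": 0.0256, "ty": 0.0504, "tz": 0.001, "turn": 0.143}
    - {"tx": 0.0256, "ty": 0.0504, "tz": 0.001, "turn": 0.143}
    - {"tx": 0.0256, "ty": 0.0504, "tz": 0.001, "turn": 0.143}
    - {"tx": 0.0256, "ty": 0.0504, "tz": 0.001, "turn": 0.143}
    - {"tx": 0.0256, "ty": 0.0504, "tz": 0.001, "turn": 0.143}
    - {"tx": 0.0256, "ty": 0.0504, "tz": 0.001, "turn": 0.143}
    - {"tx": 0.0256, "ty": 0.0504, "tz": 0.001, "turn": 0.143}
    - {"tx": 0.0256, "ty": 0.0504, "tz": 0.001, "turn": 0.143}
    - {"tx": 0.0256, "ty": 0.0504, "tz": 0.001, "turn": 0.143}
  gripper: 1

```text
time_s: 2.95
position: [0.4002, -0.1891, 0.3006]
tcp_rot: [[0.969, 0.247, 0.001], [0.247, -0.969, -0.001], [0.001, 0.001, -1.0]]
force: [1.3, -0.3, 0.2]
opening: 1.002
```

Request:
play_rows:
  series:
    - {"turn": 0.143}
    - {"turn": 0.143}
    - {"turn": 0.143}
    - {"turn": 0.143}
    - {"turn": 0.143}
    - {"turn": 0.143}
    - {"turn": 0.143}
    - {"turn": 0.143}

```text
invalid input
```

Run:
```python
from h import *
s=bot.read_state(); print(s['time_s'],s['position'],s['tcp_rot'],s['joint_positions'])
for n in ["wrist","top","scene"]:
    c=vision.capture(n); cv2.imwrite(f"pics/{n}1.png",c["pixels"])
```

```text
2.95 [ 0.40017853 -0.18912651  0.30061808] [[ 9.69117782e-01  2.46596771e-01  8.70468786e-04]
 [ 2.46597348e-01 -9.69117820e-01 -6.31736972e-04]
 [ 6.87802515e-04  8.26882827e-04 -9.99999422e-01]] [-3.98216155e+01  1.54598923e+01  1.06585034e+02  4.88684507e-03
  5.78935890e+01 -5.41004494e+01]
```

View pics/wrist1.png

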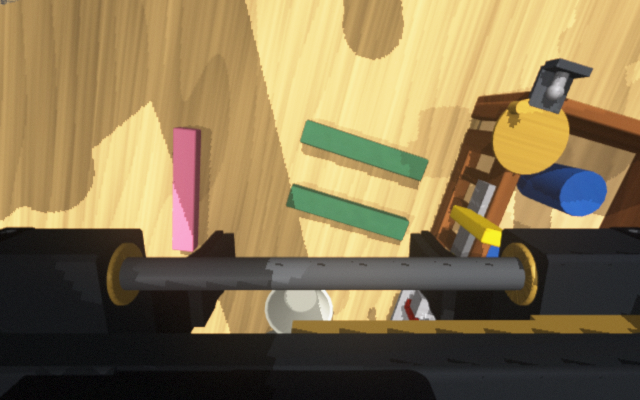

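Request:
play_rows:
  series:
    - {"tx": 0, "ty": 0, "tz": 0, "turn": 0.143}
    - {"tx": 0, "ty": 0, "tz": 0, "turn": 0.143}
    - {"tx": 0, "ty": 0, "tz": 0, "turn": 0.143}
    - {"tx": 0, "ty": 0, "tz": 0, "turn": 0.143}
    - {"tx": 0, "ty": 0, "tz": 0, "turn": 0.143}
    - {"tx": 0, "ty": 0, "tz": 0, "turn": 0.143}
    - {"tx": 0, "ty": 0, "tz": 0, "turn": 0.143}
    - {"tx": 0, "ty": 0, "tz": 0, "turn": 0.143}

```text
time_s: 3.9
position: [0.3992, -0.1924, 0.3003]
tcp_rot: [[0.126, 0.992, 0.0], [0.992, -0.126, -0.001], [-0.001, 0.0, -1.0]]
force: [0.4, -0.1, -0.1]
opening: 0.997
```

Run:
```python
from seg import *
s=bot.read_state(); print(s['time_s'],s['position'],np.degrees(np.arctan2(s['tcp_rot'][1][0],s['tcp_rot'][0][0])))
for n in ["wrist","top"]:
    c=vision.capture(n); cv2.imwrite(f"pics/{n}2.png",c["pixels"])
    print(c['extrinsics'])
    for st,p,_ in greens(c,0,30):
        r=rect(c,p,0.018); print(n,st,p.mean(0).round(1),r[0].round(4),r[1].round(0),round(r[2],1),r[3].round(4),r[4].round(3),round(r[5],1))
```

```text
3.9 [ 0.39916357 -0.19244526  0.30034055] 82.74371762257695
[[ 1.27009598e-01  9.60860049e-01  2.46204239e-01  3.32919924e-01]
 [ 9.91901023e-01 -1.22794383e-01 -3.24638334e-02 -1.83826927e-01]
 [-9.60702970e-04  2.48333455e-01 -9.68674131e-01  3.92973463e-01]
 [ 0.00000000e+00  0.00000000e+00  0.00000000e+00  1.00000000e+00]]
wrist [351 143  20  27 287] [359.2 152.3] [ 0.3842 -0.1486] [20. 28.] 83.9 [ 0.3799 -0.1496] [0.026 0.018] 154.1
wrist [ 284  152   29  105 1959] [298.2 206.1] [ 0.4315 -0.2236] [ 23. 121.] 86.8 [ 0.4317 -0.2232] [0.118 0.022] 176.3
wrist [365 167   7  20  31] [368.6 176.6] [ 0.4077 -0.1429] [ 6. 21.] 88.0 [ 0.4077 -0.142 ] [0.02  0.006] 179.3
wrist [353 199  21  58 852] [362.4 233.1] [ 0.466  -0.1537] [22. 69.] 85.1 [ 0.472  -0.1551] [0.062 0.02 ] 0.3
[[-0.02320659 -0.99316893  0.11435439  0.3128032 ]
 [-0.99965451  0.02446463  0.00960999  0.00472505]
 [-0.01234198 -0.11409186 -0.99339354  1.52055855]
 [ 0.          0.          0.          1.        ]]
top [171 130  52  52 305] [192.5 158.3] [0.658  0.4609] [162. 164.] 2.3 [0.6495 0.4726] [0.232 0.207] 141.2
top [249 167  42   9 258] [269.5 170.8] [0.6017 0.2234] [ 20. 133.] 2.0 [0.6016 0.2235] [0.136 0.02 ] 91.7
top [250 192  43   9 263] [271.2 196.1] [0.5194 0.2193] [ 20. 135.] 2.8 [0.5193 0.2187] [0.137 0.02 ] 93.1
top [386 198   6   9  48] [388.6 202. ] [ 0.4911 -0.1555] [16. 26.] 88.0 [ 0.491  -0.1559] [0.026 0.019] 2.3
top [218 229  60  58 260] [245.1 254.6] [0.326  0.2937] [165. 162.] 79.2 [0.3354 0.3027] [0.231 0.204] 127.4
```

View pics/wrist2.png

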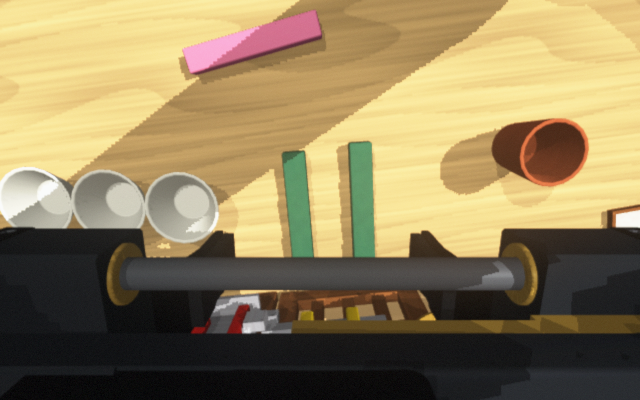

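View pics/top2.png

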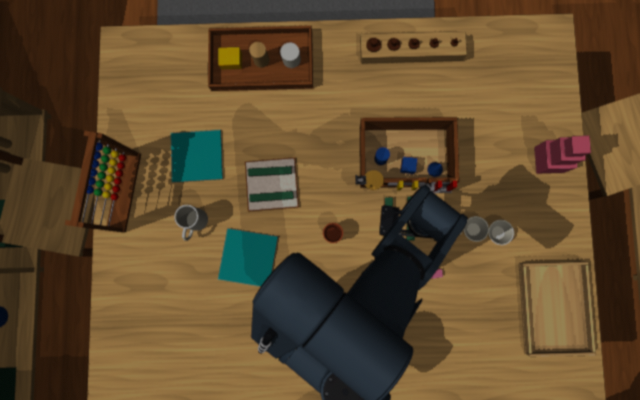

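Request:
play_rows:
  series:
    - {"tx": 0.0125, "ty": -0.01, "tz": -0.03, "turn": 0.015}
    - {"tx": 0.0125, "ty": -0.01, "tz": -0.04, "turn": 0.015}
    - {"tx": 0.0125, "ty": -0.01, "tz": -0.04, "turn": 0.015}
    - {"tx": 0.0125, "ty": -0.01, "tz": -0.04, "turn": 0.015}
    - {"tx": 0, "ty": 0, "tz": -0.04, "turn": 0}
    - {"tx": 0, "ty": 0, "tz": 0, "turn": 0}
    - {"tx": 0, "ty": 0, "tz": 0, "turn": 0}
  gripper: 0.6

```text
time_s: 4.7
position: [0.4391, -0.2232, 0.1481]
tcp_rot: [[0.07, 0.998, -0.001], [0.998, -0.07, 0.001], [0.001, -0.001, -1.0]]
force: [1.0, -0.6, 0.4]
opening: 0.609
```

Run:
```python
from seg import *
s=bot.read_state(); print(s['time_s'],s['position'],np.degrees(np.arctan2(s['tcp_rot'][1][0],s['tcp_rot'][0][0])),s['opening'])
for n in ["wrist"]:
    c=vision.capture(n); cv2.imwrite(f"pics/{n}3.png",c["pixels"])
    for st,p,_ in greens(c,0,30):
        r=rect(c,p,0.018); print(n,st,p.mean(0).round(1),r[0].round(4),r[1].round(0),round(r[2],1),r[3].round(4),r[4].round(3),round(r[5],1))
```

```text
4.7 [ 0.4390701  -0.22316209  0.14809369] 86.0091279497834 0.6092468753595084
wrist [ 408  100   46  157 5183] [429.9 173.9] [ 0.4217 -0.1515] [ 23. 103.] 86.2 [ 0.4171 -0.1511] [0.102 0.022] 175.7
wrist [300 111  36  42 954] [314.6 125.6] [ 0.3843 -0.2218] [22. 25.] 86.0 [ 0.3804 -0.2234] [0.025 0.017] 136.4
wrist [ 302  156   36  101 2836] [321.2 210.9] [ 0.4341 -0.2242] [23. 69.] 87.2 [ 0.4364 -0.2232] [0.061 0.022] 175.4
wrist [306 290  32  19 573] [321.7 298.7] [ 0.5013 -0.2276] [22. 14.] 85.9 [ 0.501  -0.2274] [0.022 0.014] 88.7
```

View pics/wrist3.png

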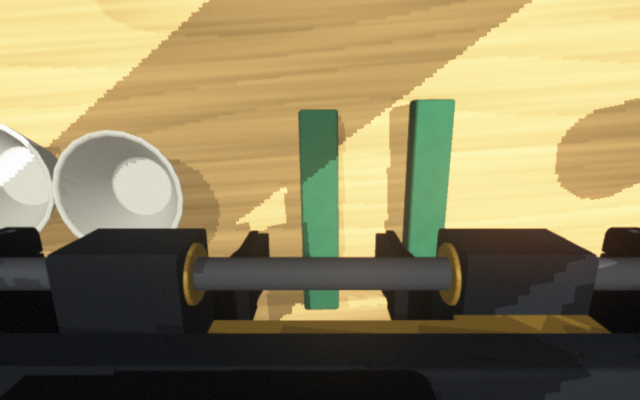

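Request:
play_rows:
  series:
    - {"tx": 0.001, "ty": -0.001, "tz": -0.032, "turn": 0.005}
    - {"tx": 0, "ty": 0, "tz": -0.032, "turn": 0}
    - {"tx": 0, "ty": 0, "tz": -0.03, "turn": 0}
    - {"tx": 0, "ty": 0, "tz": 0, "turn": 0}
    - {"tx": 0, "ty": 0, "tz": 0, "turn": 0}

```text
time_s: 5.25
position: [0.4409, -0.224, 0.0745]
tcp_rot: [[0.062, 0.998, 0.002], [0.998, -0.062, -0.001], [-0.001, 0.002, -1.0]]
force: [-0.4, 0.2, 0.6]
opening: 0.601
```

Request:
play_rows:
  series:
    - {"tx": 0, "ty": 0, "tz": 0, "turn": 0}
    - {"tx": 0, "ty": 0, "tz": 0, "turn": 0}
    - {"tx": 0, "ty": 0, "tz": 0, "turn": 0}
    - {"tx": 0, "ty": 0, "tz": 0, "turn": 0}
  gripper: 0

```text
time_s: 5.65
position: [0.4406, -0.2236, 0.0737]
tcp_rot: [[0.061, 0.998, 0.001], [0.998, -0.061, -0.001], [-0.001, 0.001, -1.0]]
force: [0.2, -0.3, -0.2]
opening: 0.328
```

Request:
play_rows:
  series:
    - {"tx": 0, "ty": 0, "tz": 0, "turn": 0}
    - {"tx": 0, "ty": 0, "tz": 0.03, "turn": 0}
    - {"tx": 0, "ty": 0, "tz": 0.055, "turn": 0}
    - {"tx": 0, "ty": 0, "tz": 0.06, "turn": 0}
    - {"tx": 0, "ty": 0, "tz": 0.06, "turn": 0}
    - {"tx": 0.0, "ty": 0.01, "tz": 0.025, "turn": 0}

```text
time_s: 6.25
position: [0.4418, -0.2171, 0.2613]
tcp_rot: [[0.062, 0.998, 0.006], [0.998, -0.062, -0.005], [-0.005, 0.007, -1.0]]
force: [0.6, 0.2, -0.3]
opening: 0.285
```

Request:
play_rows:
  series:
    - {"tx": 0.0135, "ty": 0.055, "tz": 0, "turn": 0.01}
    - {"tx": 0.0135, "ty": 0.055, "tz": 0, "turn": 0.01}
    - {"tx": 0.0135, "ty": 0.055, "tz": 0, "turn": 0.01}
    - {"tx": 0.0135, "ty": 0.055, "tz": 0, "turn": 0.01}
    - {"tx": 0.0135, "ty": 0.055, "tz": 0, "turn": 0.01}
    - {"tx": 0.0135, "ty": 0.055, "tz": 0, "turn": 0.01}
    - {"tx": 0.0135, "ty": 0.055, "tz": 0, "turn": 0.01}
    - {"tx": 0.0135, "ty": 0.055, "tz": 0, "turn": 0.01}
    - {"tx": 0.0135, "ty": 0.055, "tz": 0, "turn": 0.01}
    - {"tx": 0.0135, "ty": 0.055, "tz": 0, "turn": 0.01}

```text
time_s: 7.25
position: [0.548, 0.2264, 0.2567]
tcp_rot: [[-0.044, 0.999, -0.001], [0.999, 0.044, -0.0], [-0.0, -0.001, -1.0]]
force: [1.0, -0.6, -0.3]
opening: 0.283
```

Run:
```python
from seg import *
s=bot.read_state(); print(s['time_s'],s['position'],np.degrees(np.arctan2(s['tcp_rot'][1][0],s['tcp_rot'][0][0])),s['opening'])
for n in ["wrist","top","scene"]:
    c=vision.capture(n); cv2.imwrite(f"pics/{n}4.png",c["pixels"])
    for st,p,_ in greens(c,0,30):
        r=rect(c,p,0.026); print(n,st,p.mean(0).round(1),r[0].round(4),r[1].round(0),round(r[2],1),r[3].round(4),r[4].round(3),round(r[5],1))
```

```text
7.25 [0.54799591 0.22644943 0.25667429] 92.53408896284908 0.28318963768954153
wrist [412  38  57  15  64] [439.9  44.8] [0.4206 0.3229] [50.  1.] 79.4 [0.4208 0.3227] [0.053 0.001] 79.6
wrist [  242   105   148   152 11512] [319.7 179.3] [0.5482 0.2208] [146. 137.] 2.5 [0.5441 0.2242] [0.141 0.101] 4.4
wrist [468 220 161  38 981] [534.2 228.6] [0.5928 0.4496] [ 38. 156.] 2.0 [0.5829 0.4362] [0.153 0.029] 90.9
wrist [ 298  291   49   29 1405] [322.2 304.8] [0.6756 0.2321] [33. 50.] 2.5 [0.6753 0.2323] [0.051 0.033] 91.2
wrist [524 314  19  21  32] [534.3 324.6] [0.6877 0.4561] [33.  1.] 45.8 [0.6888 0.4571] [0.034 0.001] 46.8
top [171 130  50  52 236] [184.8 156.6] [0.6562 0.4594] [161. 161.] 2.2 [0.6538 0.4953] [0.246 0.147] 155.8
top [268 192  25   8 154] [280.1 195.4] [0.5197 0.1893] [20. 77.] 3.0 [0.5198 0.1891] [0.078 0.02 ] 93.0
top [385 198   7  42 258] [388.  218.7] [ 0.438  -0.1512] [ 19. 130.] 87.9 [ 0.437  -0.1512] [0.13 0.02] 175.9
top [266 235  12  33  62] [272.9 248.5] [0.3466 0.2118] [102.  33.] 7.5 [0.3521 0.2135] [0.117 0.029] 178.9
scene [ 467    4   28   84 1082] [4
[... 957 characters left out ...]
 [0.3422 0.3669] [0.122 0.038] 171.7
scene [495 175  22  17  52] [503.7 180.9] [0.4906 0.7806] [ 18. 123.] 87.1 [0.4767 0.7804] [0.118 0.016] 174.8
scene [360 209  36  14 225] [377.1 215.3] [0.5302 0.2145] [ 33. 138.] 3.6 [0.5309 0.213 ] [0.136 0.033] 94.2
scene [266 211   6   8  30] [268.3 214.4] [ 0.4085 -0.1481] [14. 42.] 84.2 [ 0.4092 -0.1489] [0.046 0.015] 174.4
scene [370 222  39  15 255] [388.8 229.1] [0.6116 0.2197] [ 32. 139.] 2.6 [0.612  0.2185] [0.137 0.032] 92.5
scene [269 228   6  10  50] [271.2 232.3] [ 0.5096 -0.1574] [16. 48.] 79.1 [ 0.5088 -0.1582] [0.049 0.017] 171.4
scene [623 262  15  16 127] [630.1 269.3] [0.9901 0.8013] [22. 72.] 24.9 [0.99   0.8009] [0.069 0.021] 116.6
```

View pics/wrist4.png

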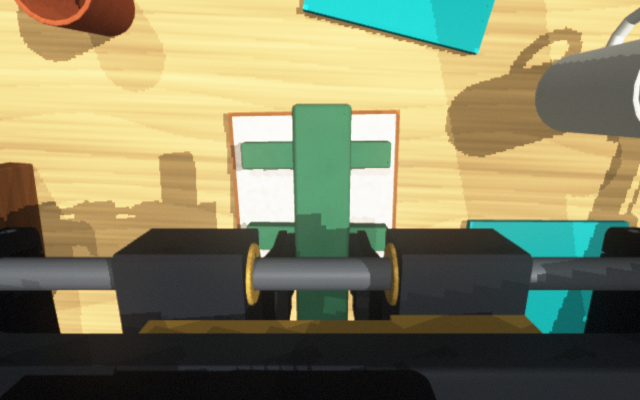

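View pics/scene4.png

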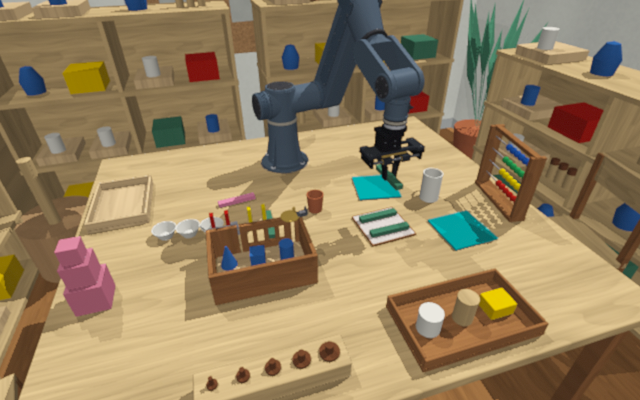

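Request:
play_rows:
  series:
    - {"tx": 0.0065, "ty": 0.021, "tz": -0.03, "turn": 0}
    - {"tx": 0.006, "ty": 0.021, "tz": -0.045, "turn": 0}
    - {"tx": 0, "ty": 0, "tz": -0.045, "turn": 0}
    - {"tx": 0, "ty": 0, "tz": -0.035, "turn": 0}
    - {"tx": 0, "ty": 0, "tz": -0.02, "turn": 0}
    - {"tx": 0, "ty": 0, "tz": 0, "turn": 0}
    - {"tx": 0, "ty": 0, "tz": 0, "turn": 0}

```text
time_s: 8.1
position: [0.5582, 0.2571, 0.117]
tcp_rot: [[-0.042, 0.999, -0.001], [0.999, 0.042, -0.0], [-0.0, -0.001, -1.0]]
force: [0.7, 0.6, 0.0]
opening: 0.287
```

Run:
```python
from seg import *
s=bot.read_state(); print(s['time_s'],s['position'],np.degrees(np.arctan2(s['tcp_rot'][1][0],s['tcp_rot'][0][0])),s['opening'],s['force'])
c=vision.capture("wrist"); cv2.imwrite("pics/wrist5.png",c["pixels"])
for P in [(0.5617,0.1806,.026),(0.558,0.2606,.026)]: print(proj(c,P))
for st,p,_ in greens(c,0,30):
        r=rect(c,p,0.026); print(st,p.mean(0).round(1),r[0].round(4),r[1].round(0),round(r[2],1),r[3].round(4),r[4].round(3),round(r[5],1))
```

```text
8.1 [0.55824534 0.2570679  0.11704824] 92.42207099258042 0.2871666135333437 [0.65057113 0.60384277 0.0077726 ]
[185.26127078 235.55508238]
[328.25949672 234.94764205]
[  123   105   263   152 17542] [277.1 171.2] [0.5309 0.2202] [ 83. 138.] 2.4 [0.5236 0.2318] [0.128 0.061] 87.2
[ 290  290   65   30 1771] [322.  305.1] [0.6017 0.2589] [19. 38.] 2.4 [0.602  0.2589] [0.036 0.019] 93.0
[524 314  26  21  44] [536.3 325.5] [0.6103 0.3873] [22.  3.] 54.7 [0.6103 0.3881] [0.023 0.002] 50.9
```

View pics/wrist5.png

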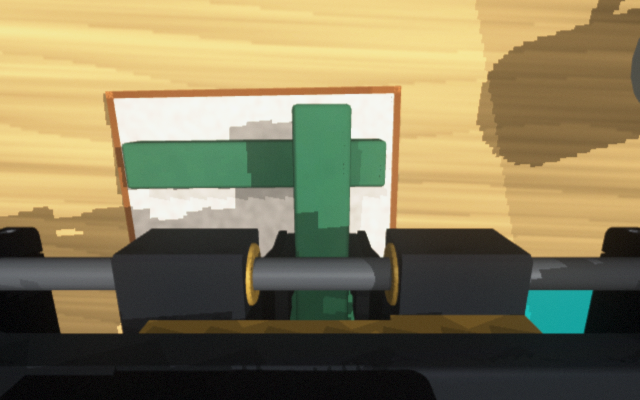

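Run:
```python
from h import *
c=vision.capture("wrist")
for p,z in [((125,165),.026),((386,162),.026),((107,93),.008),((400,88),.008),((107,93),.004),((250,141),.026),((250,187),.026),((293,105),.06),((351,105),.06)]: print(p,onz(c,p,z).round(4))
```

```text
(125, 165) [0.5241 0.1508 0.026 ]
(386, 162) [0.5167 0.2899 0.026 ]
(107, 93) [0.4871 0.1346 0.008 ]
(400, 88) [0.4776 0.2975 0.008 ]
(107, 93) [0.487  0.1323 0.004 ]
(250, 141) [0.5086 0.2176 0.026 ]
(250, 187) [0.5333 0.2173 0.026 ]
(293, 105) [0.4899 0.2425 0.06  ]
(351, 105) [0.4889 0.2667 0.06  ]
```

Request:
play_rows:
  series:
    - {"tx": 0.001, "ty": 0.004, "tz": -0.01, "turn": 0.005}
    - {"tx": 0, "ty": 0, "tz": -0.008, "turn": 0}
    - {"tx": 0, "ty": 0, "tz": 0, "turn": 0}
    - {"tx": 0, "ty": 0, "tz": 0, "turn": 0}

```text
time_s: 8.6
position: [0.5589, 0.2614, 0.1024]
tcp_rot: [[-0.049, 0.999, -0.001], [0.999, 0.049, -0.0], [-0.0, -0.001, -1.0]]
force: [-0.0, -0.5, -1.1]
opening: 0.282
```

Request:
play_rows:
  series:
    - {"tx": 0, "ty": 0, "tz": -0.002, "turn": 0}
    - {"tx": 0, "ty": 0, "tz": 0, "turn": 0}
    - {"tx": 0, "ty": 0, "tz": 0, "turn": 0}

```text
time_s: 8.9
position: [0.5592, 0.2614, 0.1011]
tcp_rot: [[-0.049, 0.999, 0.0], [0.999, 0.049, 0.0], [0.0, 0.0, -1.0]]
force: [0.6, -0.5, -0.1]
opening: 0.288
```

Request:
play_rows:
  series:
    - {"tx": 0, "ty": 0, "tz": 0, "turn": 0}
    - {"tx": 0, "ty": 0, "tz": 0, "turn": 0}
    - {"tx": 0, "ty": 0, "tz": 0, "turn": 0}
    - {"tx": 0, "ty": 0, "tz": 0.03, "turn": 0}
    - {"tx": 0, "ty": 0, "tz": 0.06, "turn": 0}
    - {"tx": 0, "ty": 0, "tz": 0.06, "turn": 0}
    - {"tx": 0, "ty": 0, "tz": 0.04, "turn": 0}
    - {"tx": 0, "ty": 0, "tz": 0, "turn": 0}
  gripper: 0.6

```text
time_s: 9.7
position: [0.5619, 0.2622, 0.259]
tcp_rot: [[-0.049, 0.999, 0.012], [0.999, 0.049, 0.003], [0.003, 0.012, -1.0]]
force: [0.1, 0.2, 0.7]
opening: 0.599
```

Run:
```python
from seg import *
s=bot.read_state(); print(s['time_s'],s['position'],np.degrees(np.arctan2(s['tcp_rot'][1][0],s['tcp_rot'][0][0])),s['opening'],s['force'])
c=vision.capture("wrist"); cv2.imwrite("pics/wrist6.png",c["pixels"])
```

```text
9.7 [0.5619121  0.26219632 0.25904904] 92.80547678422934 0.5993908881334974 [0.08157534 0.22445129 0.66673657]
```

View pics/wrist6.png

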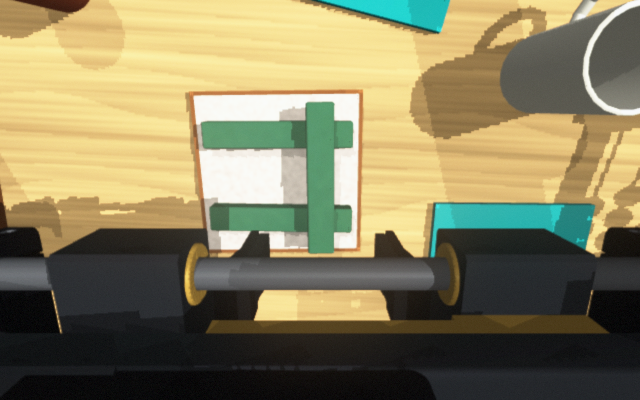

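Request:
play_rows:
  series:
    - {"tx": -0.0154, "ty": -0.052, "tz": 0, "turn": -0.0105}
    - {"tx": -0.0154, "ty": -0.052, "tz": 0, "turn": -0.0105}
    - {"tx": -0.0154, "ty": -0.052, "tz": 0, "turn": -0.0105}
    - {"tx": -0.0154, "ty": -0.052, "tz": 0, "turn": -0.0105}
    - {"tx": -0.0154, "ty": -0.052, "tz": 0, "turn": -0.0105}
    - {"tx": -0.0154, "ty": -0.052, "tz": 0, "turn": -0.0105}
    - {"tx": -0.0154, "ty": -0.052, "tz": 0, "turn": -0.0105}
    - {"tx": -0.0154, "ty": -0.052, "tz": 0, "turn": -0.0105}
    - {"tx": -0.0154, "ty": -0.052, "tz": 0, "turn": -0.0105}
    - {"tx": -0.0154, "ty": -0.052, "tz": 0, "turn": -0.0105}

```text
time_s: 10.75
position: [0.4343, -0.1557, 0.2517]
tcp_rot: [[0.062, 0.998, -0.003], [0.998, -0.062, 0.002], [0.002, -0.003, -1.0]]
force: [0.5, -0.7, 0.2]
opening: 0.601
```

Request:
play_rows:
  series:
    - {"tx": 0, "ty": 0, "tz": -0.04, "turn": 0}
    - {"tx": 0, "ty": 0, "tz": -0.05, "turn": 0}
    - {"tx": 0, "ty": 0, "tz": -0.045, "turn": 0}
    - {"tx": 0, "ty": 0, "tz": 0, "turn": 0}
    - {"tx": 0, "ty": 0, "tz": 0, "turn": 0}

```text
time_s: 11.25
position: [0.4351, -0.1541, 0.1442]
tcp_rot: [[0.061, 0.998, -0.003], [0.998, -0.061, 0.002], [0.002, -0.003, -1.0]]
force: [-0.5, 0.1, 0.1]
opening: 0.6
```

Run:
```python
from seg import *
s=bot.read_state(); print(s['time_s'],s['position'],np.degrees(np.arctan2(s['tcp_rot'][1][0],s['tcp_rot'][0][0])),s['opening'],s['force'])
c=vision.capture("wrist"); cv2.imwrite("pics/wrist7.png",c["pixels"])
for st,p,_ in greens(c,0,30):
        r=rect(c,p,0.018); print(st,p.mean(0).round(1),r[0].round(4),r[1].round(0),round(r[2],1),r[3].round(4),r[4].round(3),round(r[5],1))
```

```text
11.25 [ 0.43510877 -0.15413138  0.14417353] 86.4911090949195 0.5995090693328788 [-0.46148857  0.13657492  0.13621956]
[ 307  115   38  142 4699] [325.4 183.5] [ 0.4163 -0.1505] [23. 93.] 86.3 [ 0.4134 -0.1502] [0.094 0.022] 176.7
[309 290  33  25 814] [325.  301.9] [ 0.4973 -0.1554] [23. 19.] 86.4 [ 0.4972 -0.1554] [0.023 0.019] 88.6
```

View pics/wrist7.png

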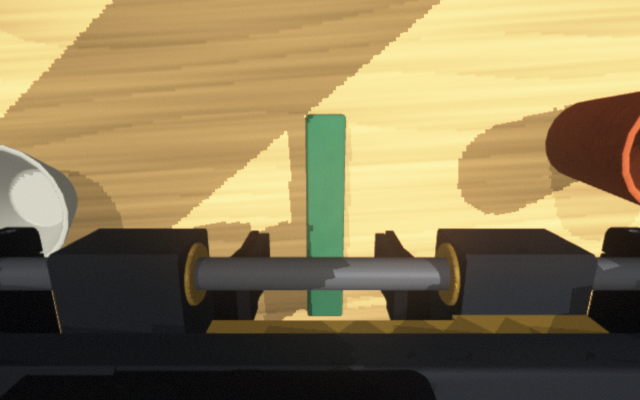

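Request:
play_rows:
  series:
    - {"tx": 0.004, "ty": 0.003, "tz": -0.03, "turn": 0}
    - {"tx": 0, "ty": 0, "tz": -0.03, "turn": 0}
    - {"tx": 0, "ty": 0, "tz": -0.028, "turn": 0}
    - {"tx": 0, "ty": 0, "tz": 0, "turn": 0}
    - {"tx": 0, "ty": 0, "tz": 0, "turn": 0}

```text
time_s: 11.8
position: [0.4399, -0.1525, 0.076]
tcp_rot: [[0.061, 0.998, 0.002], [0.998, -0.061, -0.001], [-0.001, 0.002, -1.0]]
force: [0.3, -0.1, 0.2]
opening: 0.6
```

Request:
play_rows:
  series:
    - {"tx": 0, "ty": 0, "tz": 0, "turn": 0}
    - {"tx": 0, "ty": 0, "tz": 0, "turn": 0}
    - {"tx": 0, "ty": 0, "tz": 0, "turn": 0}
    - {"tx": 0, "ty": 0, "tz": 0, "turn": 0}
    - {"tx": 0, "ty": 0, "tz": 0, "turn": 0}
  gripper: 0

```text
time_s: 12.3
position: [0.4393, -0.1523, 0.0751]
tcp_rot: [[0.061, 0.998, 0.001], [0.998, -0.061, -0.0], [-0.0, 0.001, -1.0]]
force: [-0.3, 0.2, 3.7]
opening: 0.283
```

Request:
play_rows:
  series:
    - {"tx": 0, "ty": 0, "tz": 0.03, "turn": 0}
    - {"tx": 0, "ty": 0, "tz": 0.055, "turn": 0}
    - {"tx": 0, "ty": 0, "tz": 0.06, "turn": 0}
    - {"tx": 0, "ty": 0, "tz": 0.06, "turn": 0}
    - {"tx": 0.0, "ty": 0.01, "tz": 0.025, "turn": 0}

```text
time_s: 12.8
position: [0.4406, -0.1455, 0.2627]
tcp_rot: [[0.062, 0.998, 0.007], [0.998, -0.062, -0.004], [-0.004, 0.007, -1.0]]
force: [1.7, 0.0, -0.4]
opening: 0.283
```

Request:
play_rows:
  series:
    - {"tx": 0.019, "ty": 0.051, "tz": 0, "turn": 0.013}
    - {"tx": 0.019, "ty": 0.051, "tz": 0, "turn": 0.013}
    - {"tx": 0.019, "ty": 0.051, "tz": 0, "turn": 0.013}
    - {"tx": 0.019, "ty": 0.051, "tz": 0, "turn": 0.013}
    - {"tx": 0.019, "ty": 0.051, "tz": 0, "turn": 0.013}
    - {"tx": 0.019, "ty": 0.051, "tz": 0, "turn": 0.013}
    - {"tx": 0.019, "ty": 0.051, "tz": 0, "turn": 0.013}
    - {"tx": 0.019, "ty": 0.051, "tz": 0, "turn": 0.013}

```text
time_s: 13.6
position: [0.5606, 0.1839, 0.2582]
tcp_rot: [[-0.049, 0.999, -0.001], [0.999, 0.049, -0.0], [-0.0, -0.001, -1.0]]
force: [1.1, -1.0, -0.3]
opening: 0.281
```

Request:
play_rows:
  series:
    - {"tx": 0, "ty": 0, "tz": -0.04, "turn": 0}
    - {"tx": 0, "ty": 0, "tz": -0.055, "turn": 0}
    - {"tx": 0, "ty": 0, "tz": -0.05, "turn": 0}
    - {"tx": 0, "ty": 0, "tz": -0.03, "turn": 0}
    - {"tx": 0, "ty": 0, "tz": 0, "turn": 0}
    - {"tx": 0, "ty": 0, "tz": 0, "turn": 0}

```text
time_s: 14.2
position: [0.5606, 0.1821, 0.1185]
tcp_rot: [[-0.048, 0.999, -0.001], [0.999, 0.048, -0.0], [-0.0, -0.001, -1.0]]
force: [0.5, 0.9, 0.6]
opening: 0.283
```

Run:
```python
from seg import *
s=bot.read_state(); print(s['time_s'],s['position'],np.degrees(np.arctan2(s['tcp_rot'][1][0],s['tcp_rot'][0][0])),s['opening'],s['force'])
c=vision.capture("wrist"); cv2.imwrite("pics/wrist8.png",c["pixels"])
for P in [(0.49,.257,.044),(0.49,.2645,.044),(.4895,.177,.044)]: print(proj(c,P))
```

```text
14.2 [0.56062358 0.18208635 0.11847134] 92.7265644882965 0.2829971933453831 [0.45280223 0.86390848 0.57656174]
[489.59249082 111.41903329]
[505.57647581 112.19786425]
[318.08569381 101.93938571]
```

View pics/wrist8.png

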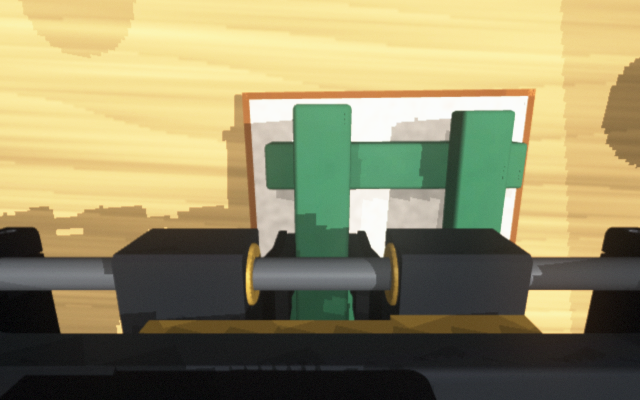

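Request:
play_rows:
  series:
    - {"tx": 0.001, "ty": -0.002, "tz": -0.011, "turn": 0}
    - {"tx": 0, "ty": 0, "tz": -0.008, "turn": 0}
    - {"tx": 0, "ty": 0, "tz": -0.001, "turn": 0}
    - {"tx": 0, "ty": 0, "tz": 0, "turn": 0}

```text
time_s: 14.65
position: [0.5615, 0.1805, 0.1027]
tcp_rot: [[-0.048, 0.999, -0.0], [0.999, 0.048, 0.0], [0.0, -0.0, -1.0]]
force: [0.6, -0.1, -0.7]
opening: 0.284
```

Request:
play_rows:
  series:
    - {"tx": 0, "ty": 0, "tz": -0.001, "turn": 0}
    - {"tx": 0, "ty": 0, "tz": 0, "turn": 0}
    - {"tx": 0, "ty": 0, "tz": 0, "turn": 0}

```text
time_s: 14.95
position: [0.5616, 0.1806, 0.102]
tcp_rot: [[-0.048, 0.999, 0.0], [0.999, 0.048, 0.0], [0.0, 0.0, -1.0]]
force: [-0.6, -0.5, -0.6]
opening: 0.286
```

Request:
play_rows:
  series:
    - {"tx": 0, "ty": 0, "tz": 0, "turn": 0}
    - {"tx": 0, "ty": 0, "tz": 0, "turn": 0}
    - {"tx": 0, "ty": 0, "tz": 0, "turn": 0}
    - {"tx": 0, "ty": 0, "tz": 0.03, "turn": 0}
    - {"tx": 0, "ty": 0, "tz": 0.06, "turn": 0}
    - {"tx": 0, "ty": 0, "tz": 0.06, "turn": 0}
    - {"tx": 0, "ty": 0, "tz": 0.06, "turn": 0}
    - {"tx": -0.04, "ty": 0, "tz": 0.03, "turn": 0}
    - {"tx": -0.04, "ty": 0, "tz": 0, "turn": 0}
    - {"tx": 0, "ty": 0, "tz": 0, "turn": 0}
  gripper: 0.6

```text
time_s: 15.95
position: [0.4929, 0.1807, 0.2946]
tcp_rot: [[-0.049, 0.999, -0.004], [0.999, 0.049, -0.0], [-0.0, -0.004, -1.0]]
force: [-1.0, -0.6, -0.3]
opening: 0.594
```

Run:
```python
from seg import *
s=bot.read_state(); print(s['time_s'],s['position'],np.degrees(np.arctan2(s['tcp_rot'][1][0],s['tcp_rot'][0][0])),s['opening'],s['force'])
c=vision.capture("wrist"); cv2.imwrite("pics/wrist9.png",c["pixels"])
c=vision.capture("scene"); cv2.imwrite("pics/scene9.png",cv2.resize(c["pixels"][150:320,140:470],None,fx=2.4,fy=2.4,interpolation=cv2.INTER_CUBIC))
c=vision.capture("top"); cv2.imwrite("pics/top9.png",c["pixels"])
```

```text
15.95 [0.49288536 0.18065896 0.29461718] 92.79212405622788 0.5941573147075769 [-0.97906838 -0.57264731 -0.32889721]
```

View pics/wrist9.png

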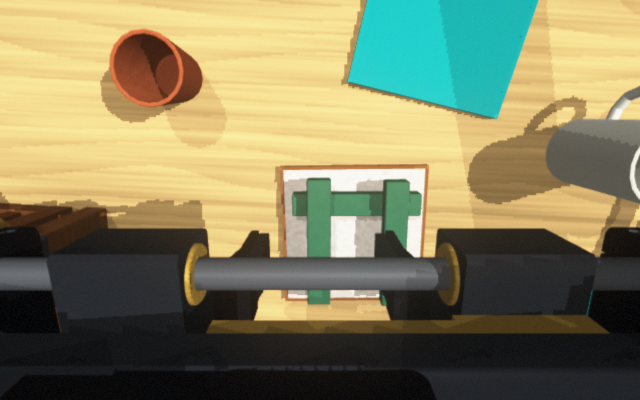

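View pics/scene9.png

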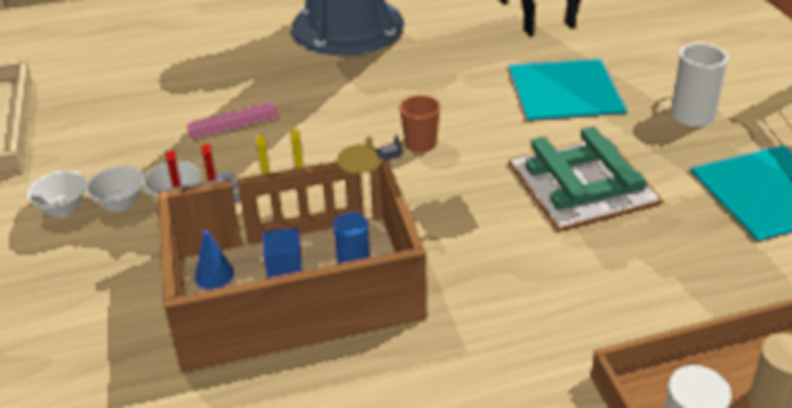

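Run:
```python
from seg import *
a=vision.capture("top");b=vision.capture("scene")
cv2.imwrite("pics/topj.png",cv2.resize(a["pixels"][105:205,345:475],None,fx=6,fy=6,interpolation=cv2.INTER_CUBIC))
cv2.imwrite("pics/scenej.png",cv2.resize(b["pixels"][190:260,195:325],None,fx=6,fy=6,interpolation=cv2.INTER_CUBIC))
```

```text
(no output)
```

View pics/topj.png

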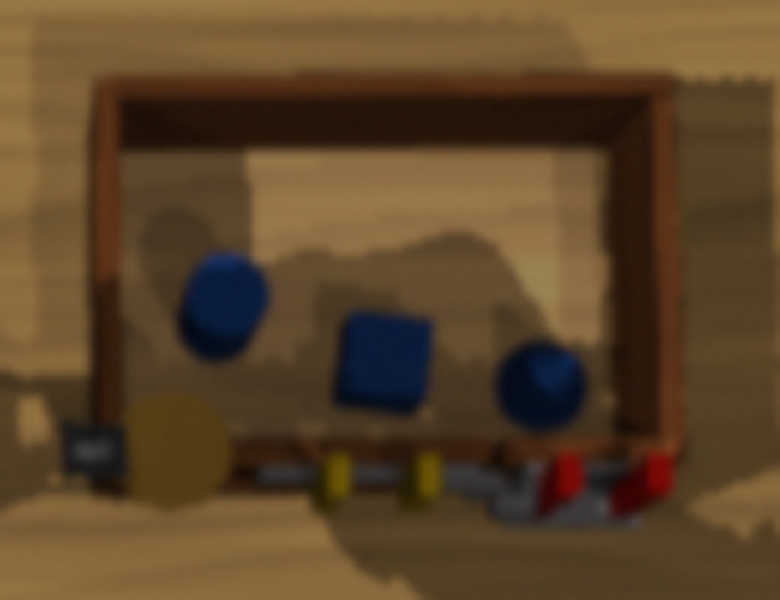

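View pics/scenej.png

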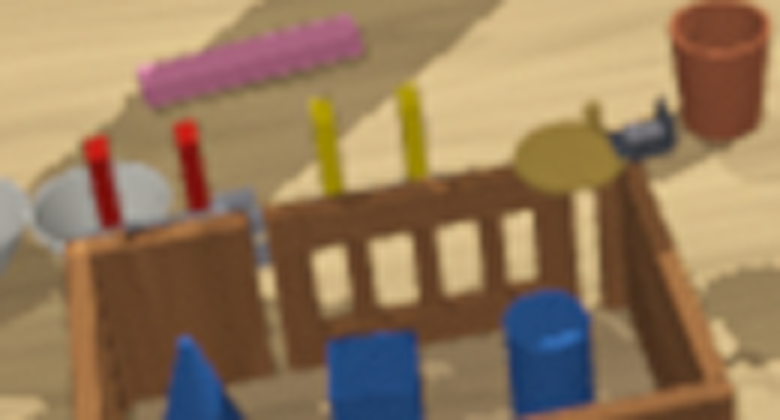

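Run:
```python
from seg import *
a=vision.capture("top");b=vision.capture("scene")
T=[(402,183),(416.8,183),(440.3,183.3),(455,183)];S=[(263,205.3),(248.7,207.5),(226.2,211.3),(211.2,214.2)]
for t,s in zip(T,S):
    p,e=tri([(a,t),(b,s)]); print(p.round(4),np.round(e,2),onz(a,t,.155).round(4),onz(b,s,.155).round(4))
# walls corners at z=.11 top outer
for uv in [(98,78),(668,78),(680,455)]:
    print(onz(a,(uv[0]/6+345,uv[1]/6+105),.11).round(4))
```

```text
[ 0.5298 -0.1797  0.155 ] [0.84 0.8 ] [ 0.5294 -0.1821  0.155 ] [ 0.5306 -0.1774  0.155 ]
[ 0.5286 -0.2229  0.1555] [0.72 0.69] [ 0.5284 -0.2251  0.155 ] [ 0.5286 -0.2209  0.155 ]
[ 0.526  -0.2906  0.1548] [0.88 0.85] [ 0.5258 -0.2931  0.155 ] [ 0.5273 -0.2882  0.155 ]
[ 0.5259 -0.3342  0.1539] [0.64 0.63] [ 0.5256 -0.3357  0.155 ] [ 0.5282 -0.3323  0.155 ]
[ 0.7406 -0.0722  0.11  ]
[ 0.7328 -0.3615  0.11  ]
[ 0.5389 -0.3573  0.11  ]
```

Request:
play_rows:
  series:
    - {"tx": 0.0134, "ty": -0.055, "tz": 0, "turn": -0.0073}
    - {"tx": 0.0134, "ty": -0.055, "tz": 0, "turn": -0.0073}
    - {"tx": 0.0134, "ty": -0.055, "tz": 0, "turn": -0.0073}
    - {"tx": 0.0134, "ty": -0.055, "tz": 0, "turn": -0.0073}
    - {"tx": 0.0134, "ty": -0.055, "tz": 0, "turn": -0.0073}
    - {"tx": 0.0134, "ty": -0.055, "tz": 0, "turn": -0.0073}
    - {"tx": 0.0134, "ty": -0.055, "tz": 0, "turn": -0.0073}
    - {"tx": 0.0134, "ty": -0.055, "tz": 0, "turn": -0.0073}
    - {"tx": 0.0134, "ty": -0.055, "tz": 0, "turn": -0.0073}
    - {"tx": 0.0134, "ty": -0.055, "tz": 0, "turn": -0.0073}

```text
time_s: 17.3
position: [0.6052, -0.2619, 0.293]
tcp_rot: [[0.03, 1.0, -0.0], [1.0, -0.03, 0.0], [0.0, -0.0, -1.0]]
force: [0.5, 0.8, -0.5]
opening: 0.599
```

Request:
play_rows:
  series:
    - {"tx": 0, "ty": 0, "tz": 0, "turn": 0}
    - {"tx": 0, "ty": 0, "tz": 0, "turn": 0}
    - {"tx": 0, "ty": 0, "tz": 0, "turn": 0}

```text
time_s: 17.6
position: [0.6044, -0.2587, 0.293]
tcp_rot: [[0.029, 1.0, -0.002], [1.0, -0.029, 0.002], [0.002, -0.002, -1.0]]
force: [0.1, -0.2, -0.6]
opening: 0.603
```

Run:
```python
from seg import *
s=bot.read_state(); print(s['time_s'],s['position'],np.degrees(np.arctan2(s['tcp_rot'][1][0],s['tcp_rot'][0][0])),s['opening'],s['force'])
c=vision.capture("wrist"); cv2.imwrite("pics/wrist10.png",c["pixels"])
for P in [(.5298,-.1797,.155),(.5286,-.2229,.155),(.526,-.2906,.155),(.5259,-.3342,.154)]: print(proj(c,P).round(1))
```

```text
17.6 [ 0.60440407 -0.25866082  0.29302436] 88.36402884611019 0.6030081555191442 [ 0.09289291 -0.2185094  -0.60461563]
[442.   95.8]
[374.1  95.9]
[267.6  94.8]
[199.7  96.8]
```

View pics/wrist10.png

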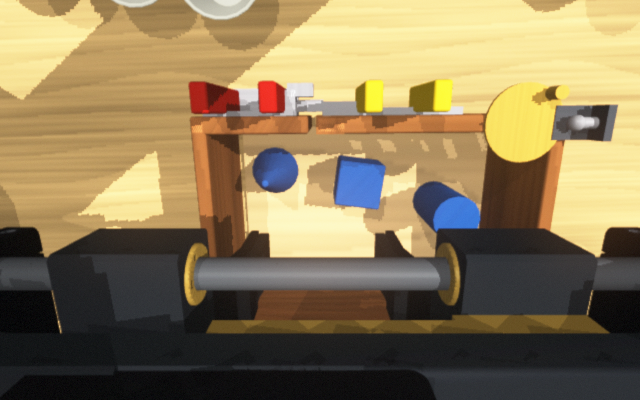

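Request:
play_rows:
  series:
    - {"tx": -0.033, "ty": -0.023, "tz": 0, "turn": 0}
    - {"tx": -0.033, "ty": -0.022, "tz": 0, "turn": 0}
    - {"tx": -0.032, "ty": -0.022, "tz": 0, "turn": 0}
    - {"tx": 0, "ty": 0, "tz": -0.03, "turn": 0}
    - {"tx": 0, "ty": 0, "tz": -0.03, "turn": 0}
    - {"tx": 0, "ty": 0, "tz": 0, "turn": 0}
    - {"tx": 0, "ty": 0, "tz": 0, "turn": 0}
  gripper: 1

```text
time_s: 18.35
position: [0.5266, -0.312, 0.2461]
tcp_rot: [[0.027, 1.0, -0.0], [1.0, -0.027, 0.001], [0.0, -0.001, -1.0]]
force: [1.2, -0.2, -0.1]
opening: 0.993
```

Run:
```python
from seg import *
s=bot.read_state(); print(s['time_s'],s['position'],np.degrees(np.arctan2(s['tcp_rot'][1][0],s['tcp_rot'][0][0])),s['opening'],s['force'])
c=vision.capture("wrist"); cv2.imwrite("pics/wrist11.png",c["pixels"])
c=vision.capture("scene"); cv2.imwrite("pics/scene11.png",cv2.resize(c["pixels"][140:280,140:340],None,fx=4,fy=4,interpolation=cv2.INTER_CUBIC))
```

```text
18.35 [ 0.52657886 -0.31196843  0.24607715] 88.43993551032355 0.9927166246423764 [ 1.23645483 -0.17063691 -0.05202208]
```

View pics/wrist11.png

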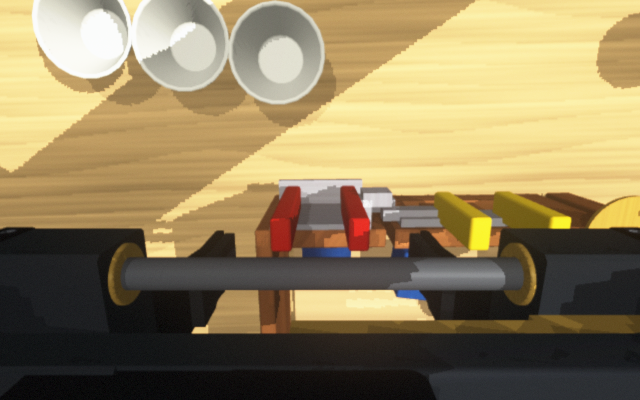

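View pics/scene11.png

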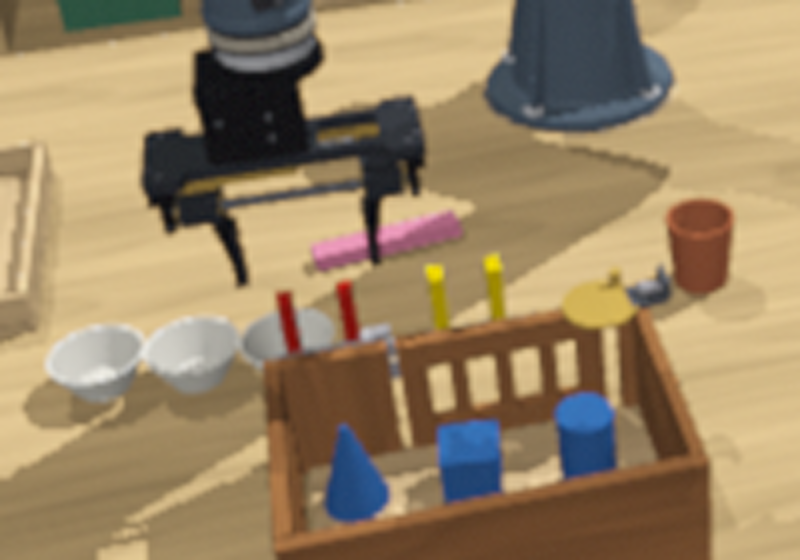

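Request:
play_rows:
  series:
    - {"tx": 0, "ty": 0, "tz": -0.03, "turn": 0}
    - {"tx": 0, "ty": 0, "tz": -0.03, "turn": 0}
    - {"tx": 0, "ty": 0, "tz": -0.01, "turn": 0}
    - {"tx": 0, "ty": 0, "tz": 0, "turn": 0}
    - {"tx": 0, "ty": 0, "tz": 0, "turn": 0}

```text
time_s: 18.95
position: [0.5271, -0.3135, 0.191]
tcp_rot: [[0.028, 1.0, 0.002], [1.0, -0.028, -0.002], [-0.001, 0.002, -1.0]]
force: [-0.0, -0.3, 0.2]
opening: 0.999
```

Request:
play_rows:
  series:
    - {"tx": 0, "ty": 0, "tz": 0, "turn": 0}
    - {"tx": 0, "ty": 0, "tz": 0, "turn": 0}
    - {"tx": 0, "ty": 0, "tz": 0, "turn": 0}
    - {"tx": 0, "ty": 0, "tz": 0, "turn": 0}
    - {"tx": 0, "ty": 0, "tz": 0, "turn": 0}
    - {"tx": 0, "ty": 0, "tz": 0, "turn": 0}
    - {"tx": 0, "ty": 0, "tz": 0, "turn": 0}
    - {"tx": 0, "ty": 0, "tz": 0, "turn": 0}
  gripper: 0

```text
time_s: 19.75
position: [0.5264, -0.3133, 0.1902]
tcp_rot: [[0.028, 1.0, 0.0], [1.0, -0.028, -0.001], [-0.001, 0.0, -1.0]]
force: [-0.3, -2.1, 3.7]
opening: 0.414
```

Request:
play_rows:
  series:
    - {"tx": 0, "ty": 0, "tz": 0, "turn": 0}
    - {"tx": 0, "ty": 0, "tz": 0, "turn": 0}
    - {"tx": 0, "ty": 0, "tz": 0, "turn": 0}
    - {"tx": 0, "ty": 0, "tz": 0.03, "turn": 0}
    - {"tx": 0, "ty": 0, "tz": 0.045, "turn": 0}
    - {"tx": 0.001, "ty": 0.045, "tz": 0, "turn": 0}
    - {"tx": 0.001, "ty": 0.05, "tz": 0, "turn": 0}
    - {"tx": 0.001, "ty": 0.045, "tz": 0, "turn": 0}
    - {"tx": 0, "ty": 0, "tz": 0, "turn": 0}
    - {"tx": 0, "ty": 0, "tz": 0, "turn": 0}
  gripper: 0.78

```text
time_s: 20.75
position: [0.5289, -0.2004, 0.2499]
tcp_rot: [[0.027, 1.0, 0.0], [1.0, -0.027, -0.001], [-0.001, 0.0, -1.0]]
force: [0.5, 0.3, -0.1]
opening: 0.778
```

Run:
```python
from seg import *
s=bot.read_state(); print(s['time_s'],s['position'],np.degrees(np.arctan2(s['tcp_rot'][1][0],s['tcp_rot'][0][0])),s['opening'],s['force'])
c=vision.capture("wrist"); cv2.imwrite("pics/wrist12.png",c["pixels"])
c=vision.capture("scene"); cv2.imwrite("pics/scene12.png",cv2.resize(c["pixels"][140:280,140:340],None,fx=4,fy=4,interpolation=cv2.INTER_CUBIC))
```

```text
20.75 [ 0.52890769 -0.2004264   0.24989275] 88.46449509076578 0.7780320637361708 [ 0.45447062  0.30562317 -0.12960529]
```

View pics/wrist12.png

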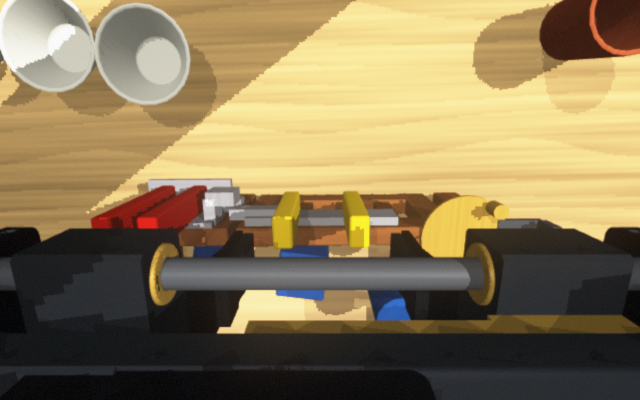

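View pics/scene12.png

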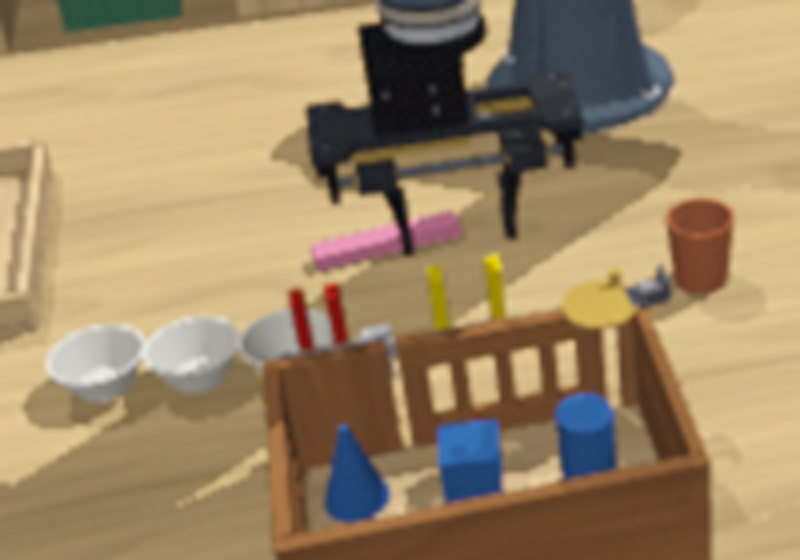

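Request:
play_rows:
  series:
    - {"tx": 0, "ty": 0, "tz": -0.03, "turn": 0}
    - {"tx": 0, "ty": 0, "tz": -0.03, "turn": 0}
    - {"tx": 0, "ty": 0, "tz": -0.014, "turn": 0}
    - {"tx": 0, "ty": 0, "tz": 0, "turn": 0}
    - {"tx": 0, "ty": 0, "tz": 0, "turn": 0}

```text
time_s: 21.35
position: [0.5291, -0.202, 0.1908]
tcp_rot: [[0.03, 1.0, 0.0], [1.0, -0.03, -0.0], [-0.0, 0.0, -1.0]]
force: [-0.2, -0.1, -1.4]
opening: 0.777
```

Request:
play_rows:
  series:
    - {"tx": 0, "ty": 0, "tz": 0, "turn": 0}
    - {"tx": 0, "ty": 0, "tz": 0, "turn": 0}
    - {"tx": 0, "ty": 0, "tz": 0, "turn": 0}
    - {"tx": 0, "ty": 0, "tz": 0, "turn": 0}
    - {"tx": 0, "ty": 0, "tz": 0, "turn": 0}
    - {"tx": 0, "ty": 0, "tz": 0, "turn": 0}
  gripper: 0

```text
time_s: 21.95
position: [0.5292, -0.201, 0.1917]
tcp_rot: [[0.028, 1.0, 0.002], [1.0, -0.028, -0.001], [-0.001, 0.002, -1.0]]
force: [-0.1, 2.0, 7.2]
opening: 0.412
```

Run:
```python
from h import *
s=bot.read_state(); print(s['time_s'],s['position'],np.degrees(np.arctan2(s['tcp_rot'][1][0],s['tcp_rot'][0][0])),s['opening'],s['force'],s['joint_positions'])
p=np.array(s['position'][:2]); y0=np.degrees(np.arctan2(s['tcp_rot'][1][0],s['tcp_rot'][0][0]))
sx=np.array([.9996,-.028]);sy=np.array([.028,.9996])
H=p+.019*sx+.1*sy; print("hinge",H)
prev=p
for k in range(0,81,4):
    a=np.radians(-k); R=np.array([[np.cos(a),-np.sin(a)],[np.sin(a),np.cos(a)]])
    q=H+R@(p-H); print(k,q.round(4),((q-prev)/.8).round(4)); prev=q
```

```text
21.95 [ 0.52919601 -0.20101593  0.19167928] 88.38234631964755 0.41170565208298726 [-0.0512609   1.9718124   7.23860626] [-3.21121230e+01  3.35196485e+01  9.59251037e+01  1.46413143e-02
  5.04607857e+01 -1.20503810e+02]
hinge [ 0.55098841 -0.10158793]
0 [ 0.5292 -0.201 ] [0. 0.]
4 [ 0.5223 -0.1993] [-0.0086  0.0022]
8 [ 0.5156 -0.197 ] [-0.0084  0.0028]
12 [ 0.509  -0.1943] [-0.0082  0.0034]
16 [ 0.5026 -0.1912] [-0.008   0.0039]
20 [ 0.4965 -0.1876] [-0.0077  0.0045]
24 [ 0.4906 -0.1836] [-0.0073  0.005 ]
28 [ 0.4851 -0.1791] [-0.007   0.0055]
32 [ 0.4798 -0.1744] [-0.0066  0.006 ]
36 [ 0.4749 -0.1692] [-0.0061  0.0064]
40 [ 0.4704 -0.1637] [-0.0057  0.0068]
44 [ 0.4662 -0.158 ] [-0.0052  0.0072]
48 [ 0.4625 -0.1519] [-0.0047  0.0076]
52 [ 0.4592 -0.1456] [-0.0041  0.0079]
56 [ 0.4564 -0.1391] [-0.0036  0.0081]
60 [ 0.454  -0.1324] [-0.003   0.0084]
64 [ 0.4521 -0.1256] [-0.0024  0.0086]
68 [ 0.4506 -0.1186] [-0.0018  0.0087]
72 [ 0.4497 -0.1116] [-0.0012  0.0088]
76 [ 0.4492 -0.1045] [-0.0006  0.0089]
80 [ 0.4493 -0.0974] [0.0001 0.0089]
```

Request:
play_rows:
  series:
    - {"tx": -0.0086, "ty": 0.0022, "tz": 0, "turn": -0.0667}
    - {"tx": -0.0084, "ty": 0.0028, "tz": 0, "turn": -0.0667}
    - {"tx": -0.0082, "ty": 0.0034, "tz": 0, "turn": -0.0667}
    - {"tx": -0.008, "ty": 0.0039, "tz": 0, "turn": -0.0667}
    - {"tx": -0.0077, "ty": 0.0045, "tz": 0, "turn": -0.0667}
    - {"tx": 0, "ty": 0, "tz": 0, "turn": 0}

```text
time_s: 22.55
position: [0.4963, -0.188, 0.1917]
tcp_rot: [[0.37, 0.929, 0.002], [0.929, -0.37, -0.002], [-0.001, 0.003, -1.0]]
force: [0.2, -1.0, 3.9]
opening: 0.415
```

Run:
```python
from h import *
s=bot.read_state(); print(s['time_s'],s['position'],np.degrees(np.arctan2(s['tcp_rot'][1][0],s['tcp_rot'][0][0])),s['opening'],s['force'],s['moment'])
c=vision.capture("wrist"); cv2.imwrite("pics/wrist13.png",c["pixels"])
c=vision.capture("scene"); cv2.imwrite("pics/scene13.png",cv2.resize(c["pixels"][140:280,140:340],None,fx=4,fy=4,interpolation=cv2.INTER_CUBIC))
```

```text
22.55 [ 0.49630184 -0.18797774  0.19168975] 68.30394851508748 0.41521856133441043 [ 0.19448028 -1.03950966  3.90361525] [-0.12771913 -0.07392507  0.10121963]
```

View pics/scene13.png

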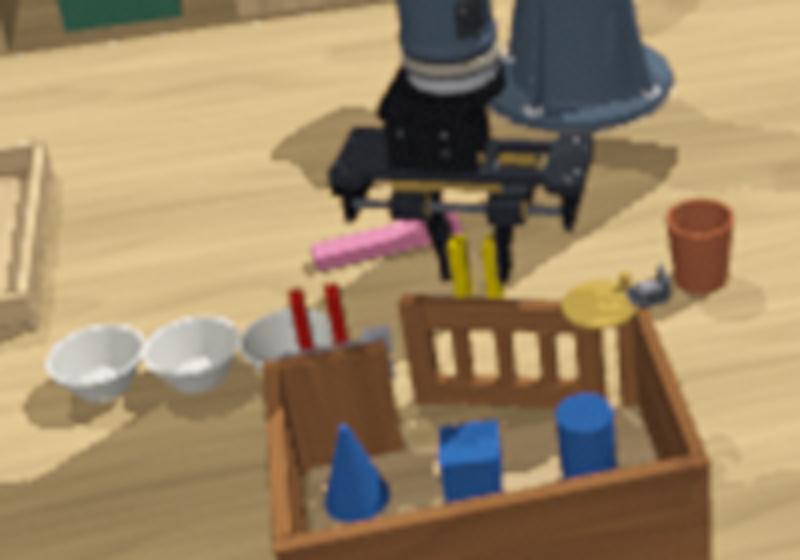

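View pics/wrist13.png

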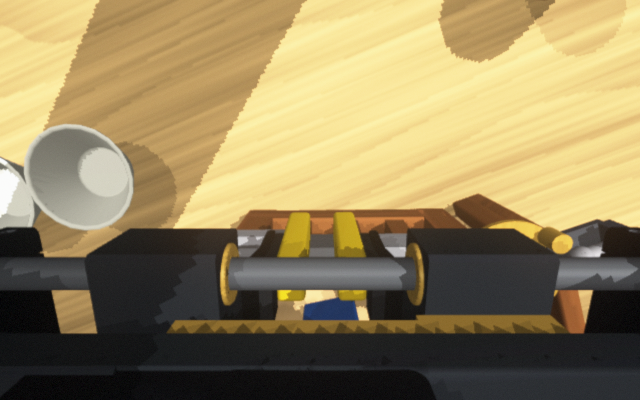

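Request:
play_rows:
  series:
    - {"tx": -0.0073, "ty": 0.005, "tz": 0, "turn": -0.0667}
    - {"tx": -0.007, "ty": 0.0055, "tz": 0, "turn": -0.0667}
    - {"tx": -0.0066, "ty": 0.006, "tz": 0, "turn": -0.0667}
    - {"tx": -0.0061, "ty": 0.0064, "tz": 0, "turn": -0.0667}
    - {"tx": -0.0057, "ty": 0.0068, "tz": 0, "turn": -0.0667}
    - {"tx": -0.0052, "ty": 0.0072, "tz": 0, "turn": -0.0667}
    - {"tx": -0.0047, "ty": 0.0076, "tz": 0, "turn": -0.0667}
    - {"tx": -0.0041, "ty": 0.0079, "tz": 0, "turn": -0.0667}

```text
time_s: 23.45
position: [0.4588, -0.1471, 0.1916]
tcp_rot: [[0.806, 0.593, 0.0], [0.593, -0.806, -0.004], [-0.002, 0.003, -1.0]]
force: [-3.3, -4.5, 9.7]
opening: 0.418
```

Request:
play_rows:
  series:
    - {"tx": -0.0036, "ty": 0.0081, "tz": 0, "turn": -0.0667}
    - {"tx": -0.003, "ty": 0.0084, "tz": 0, "turn": -0.0667}
    - {"tx": -0.0024, "ty": 0.0086, "tz": 0, "turn": -0.0667}
    - {"tx": -0.0018, "ty": 0.0087, "tz": 0, "turn": -0.0667}
    - {"tx": -0.0012, "ty": 0.0088, "tz": 0, "turn": -0.0667}
    - {"tx": -0.0006, "ty": 0.0089, "tz": 0, "turn": -0.0667}
    - {"tx": 0, "ty": 0.0089, "tz": 0, "turn": -0.0667}
    - {"tx": 0, "ty": 0, "tz": 0, "turn": 0}
    - {"tx": 0, "ty": 0, "tz": 0, "turn": 0}
    - {"tx": 0, "ty": 0, "tz": 0, "turn": 0}

```text
time_s: 24.45
position: [0.4481, -0.0984, 0.1916]
tcp_rot: [[0.989, 0.146, -0.001], [0.146, -0.989, -0.002], [-0.002, 0.002, -1.0]]
force: [-4.3, -3.5, 11.1]
opening: 0.419
```

Run:
```python
from h import *
s=bot.read_state(); print(s['time_s'],s['position'],np.degrees(np.arctan2(s['tcp_rot'][1][0],s['tcp_rot'][0][0])),s['opening'],s['force'],s['moment'])
c=vision.capture("wrist"); cv2.imwrite("pics/wrist14.png",c["pixels"])
c=vision.capture("scene"); cv2.imwrite("pics/scene14.png",cv2.resize(c["pixels"][140:280,180:440],None,fx=3,fy=3,interpolation=cv2.INTER_CUBIC))
c=vision.capture("top"); cv2.imwrite("pics/top14.png",c["pixels"])
```

```text
24.45 [ 0.448066   -0.09842255  0.19161828] 8.396171814461946 0.4185822008568665 [-4.27914121 -3.49618047 11.06409793] [-0.75850297  0.82976326 -0.16938643]
```

View pics/scene14.png

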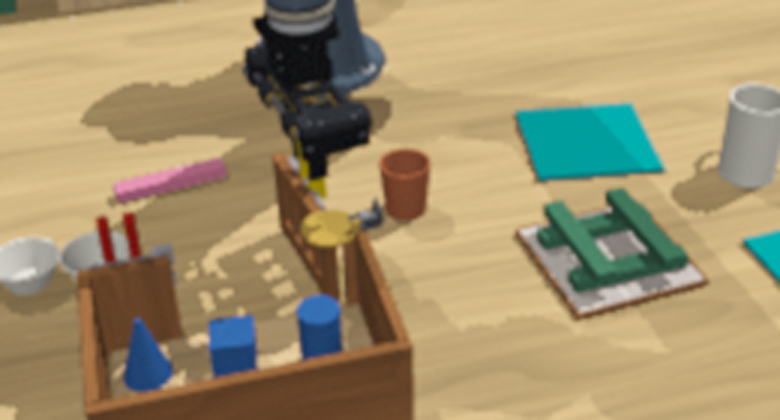

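View pics/wrist14.png

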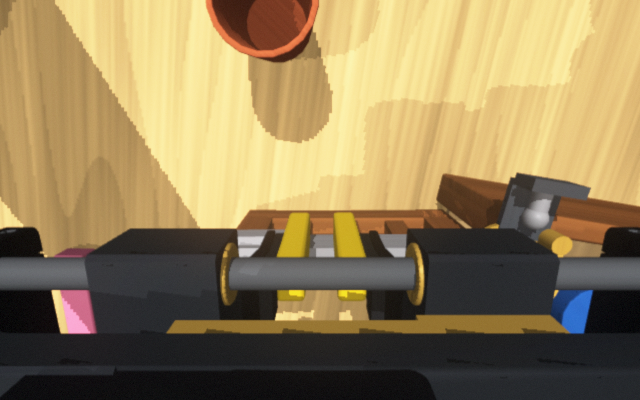

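View pics/top14.png

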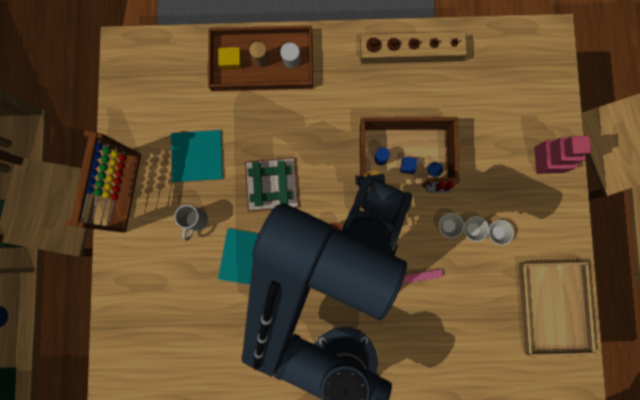

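Run:
```python
from h import *
s=bot.read_state(); print(s['time_s'],s['position'],s['opening'],np.abs(s['qvel']).max(),s['force'])
print(bot.hand_in())
```

```text
24.6 [ 0.44807409 -0.0984356   0.19162453] 0.41548773451300336 0.03700199867404696 [-4.40853459 -4.48872811 11.27937727]
the job is handed in; nothing more can be done
None
```

I laid both green slats crosswise on the first layer, squeezed in the red catch, then squeezed the yellow handle and swung the gate to about 80° (1.40 rad). I handed the job in at 24.6 s with the handle still squeezed. `bot.hand_in()` gives no verdict, so I don't know the official result.

**Tower:** both slats lie on the first layer, about 40 mm either side of the tray's middle and square to it, by the placing poses and the wrist picture. The last scene and top pictures show it standing, with crockery and solids where they were by eye. I did not re-measure their positions.

**Catch:** the red jaws stayed together after release. The gripper opening read about 36 mm on them, against 38 mm expected. I took that as fully squeezed.

**Handle and gate:** the opening on the yellow jaws was also about 36 mm. The gate angle comes from the tool's turn and the gate lining up with the jaws in the wrist picture. I had no direct reading of the joint.

**Last force reading:** the arm was almost still (joint speeds under 0.04 deg/s). A side load of 4–5 N fits the gate's spring. I could not explain an upward force of about 11 N on the tool, but it was far below the limits.

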